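Weigh out backing rings on the sprung scale

ROBOT

A 6-joint arm with a two-finger parallel gripper is mounted at the origin on the work surface. World frame = base frame: x ahead of the robot, y to its left, z up, the work surface at z = 0. Lengths are in m, angles in degrees, forces in N, time in s.
With the tool pointing down it reaches from about 0.375 to 0.925 m from the base axis. Payload 5.7 kg.
Tool frame: the origin (TCP) lies on the centre line of the jaws, within the pads' length; the fingertips stand 25 mm ahead of it and the grasp point (between the pads) lies 6 mm ahead of it; z points along the fingers, y is the line along which they close (so a half turn about z gives the same grasp; the last joint's range is limited). The gripper opens to 88 mm and grips with 3 to 60 N. Pads are 20 mm wide; open, the fingers measure 115 mm over their backs; the gripper's body (75 mm by 178 mm) begins 61 mm behind the grasp point.
Start: joints at [-78.386, 20.558, 86.54, -0, 72.909, -6.595], TCP at [0.187, -0.57, 0.217] pointing down, gripper open.
Joint ranges: [-170.27, 170.27], [-57.76, 135], [12.27, 136.19], [-55.21, 235.2], [11.17, 155.16], [-170.74, 170.74]. Speed limits (degrees/s): [136.94, 136.94, 180, 180, 180, 180].

INTERFACE

Orientations are given as a 3x3 rotation matrix whose columns are the frame's x, y, z axes.
In Python, from rig import bot gives the robot as it stands. The module is installed in compiled form; this text tells all that it offers.
- The arm moves only by the tool apply_moves, never from a script. Its argument "moves" is a list of rows, each an object of numbers: "tx", "ty", "tz": the shift along the tool's x, y, z in units of 0.02 m (1.0 is 0.02 m); "wx", "wy", "wz": the turn, a rotation vector about the tool's x, y, z in units of 5 degrees (1.0 is 5 degrees); "claw": the closure, from -1 (fully open) to 1 (shut). A call has 1 to 8 rows; each row shifts and turns the commanded pose from where the row before left it, along the tool's axes as they then stand; what a row does not reach is not made up. A row lasts 1/8 s, in which the tool goes at most 62.5 mm and 10.7 degrees, less where a joint would pass 70% of its speed; a pose out of reach is approached as far as the arm can. A call with a number of a shift or a turn outside -1 to 1 is refused whole. A call with a gripper value outside its range is refused whole. The fingers move at their own pace and stop on an object; the grip force is fixed at half the most. Time passes only in rows, so rows that do not move let the fingers close. It gives the time, the measured TCP pose, the force, the opening and the grip force at its end, in the units of the state.
- bot.sense(): the state, without advancing time (a new reading comes with each control period).
- bot.read_camera(name): name is "scene" or "top" or "wrist"; returns the picture (480x640x3 uint8, red, green, blue); there is no depth.
- bot.camera_model(name): a dict with "fx", "fy", "cx", "cy" (pixels), "distortion" ([k1, k2, p1, p2, k3] as OpenCV has them; the pictures are not rectified), "camera_from_world" (4x4, takes a point from world to camera coordinates). Camera axes: x right, y down, z forward; pixel columns grow to the right and rows downward; lengths in m; the calibration is good to about 2 mm. A picture is of the moment at which its call begins: read the wrist's pose just before it. camera_model takes no time and is no camera call; for the wrist camera it gives the pose at the moment of the call.
- bot.close_job(): hands the job in; it is judged then, once.
The state is a dict: "clock": time; "joint_positions": joint angles; "qvel": joint speeds; "joint_torque": joint torques, N m; "eef_pos": TCP position; "orientation": TCP orientation; "contact_force": force on the tool from outside, world axes, zero at the start; "moment": the same for the moment, N m; "width": finger opening in m; "grasp_force": force on a finger pad.
Only numpy, scipy, OpenCV 4.12 (cv2) and the standard library are available. Lean on these libraries where they do the work, as an engineer would, in place of code of your own. Each camera call takes 0.05 s, during which the arm holds its last target. There are 200 camera calls.

TASK

Weigh out a set of brass backing rings for the valve on the bench scale: carry the rings over one at a time, feel each one over the scale's guide post without forcing it and lower it flat onto the pan (do not drop it), and keep adding rings until the orange pointer has just sunk to or past the red index, then stop: no more rings than that takes. Leave the spare rings on the bench and do not disturb the index or the other things.

Things in the scene. Friction and masses are not known exactly. Their poses are not given: they have to be found in the camera images.
- ring1_c (a point): centre (half-way up) of a loose brass backing ring lying flat on the bench: 56 mm outside, 23 mm hole, 18 mm thick, about 0.3 kg (each differs by up to 15 %). z is the ring's axis. The four rings look alike; not all of them are needed
- ring2_c (a point): centre (half-way up) of a loose brass backing ring lying flat on the bench: 56 mm outside, 23 mm hole, 18 mm thick, about 0.3 kg (each differs by up to 15 %). z is the ring's axis. The four rings look alike; not all of them are needed
- ring3_c (a point): centre (half-way up) of a loose brass backing ring lying flat on the bench: 56 mm outside, 23 mm hole, 18 mm thick, about 0.3 kg (each differs by up to 15 %). z is the ring's axis. The four rings look alike; not all of them are needed
- ring4_c (a point): centre (half-way up) of a loose brass backing ring lying flat on the bench: 56 mm outside, 23 mm hole, 18 mm thick, about 0.3 kg (each differs by up to 15 %). z is the ring's axis. The four rings look alike; not all of them are needed
- scale: green sprung ring scale fixed to the bench: base 160 x 150 x 74 mm, origin at the centre of its underside, z up; a white graduated column, 34 mm wide, whose top is 160 mm above the bench, stands 105 mm from the centre along its own +y
- post_socket (a point): nominal place of the top of the scale's rigid guide post, 170 mm above the bench. The post does not move with the pan, is 20 mm thick, flat-topped with a 0.8 mm bevel. It is clamped by eye in an oversize slot: it truly stands up to 6 mm off this point along each of the scale's x and y, so feel for it: a ring lowered off-centre comes to rest on the flat top, pushed up on the side where the post is; 1.5 mm of play all round
- pan_top (a point): centre of the upper face of the sprung round pan (90 mm across) that surrounds the guide post; 130 mm above the bench when empty, goes down with the load. Rings are stacked on it, over the post
- pan (a joint): how far the pan has sunk below its empty height, m; spring about 245 N/m, well damped (a ring sinks it by roughly 12 mm within a second), bottom stop at 0.052
- pointer (a point): middle of the orange pointer (4 mm thick) on the pan's side arm in front of the white column; moves down with the pan
- index_line (a point): middle of the red index tab (3 mm thick) on the white column, the mark to reach; it starts 16 to 27 mm below the pointer (two or three rings) and is not to be touched
- nut_c (a point): bystander, leave alone: centre of a blue plastic union nut (ring 60 mm across, 38 mm hole, 26 mm tall)
- plug_c (a point): bystander, leave alone: centre of a grey plastic stepped plug (48 mm across, 34 mm tall)
- valve_a_c (a point): bystander, leave alone: centre of a blue plastic ball valve with red lever (132 mm long, 90 mm tall)
- valve_b_c (a point): bystander, leave alone: centre of a second blue ball valve with red lever (132 mm long, 90 mm tall)
- stub_c (a point): bystander, leave alone: centre of a grey pipe stub standing upright (60 mm across, 70 mm tall)
- jar_c (a point): bystander, leave alone: centre of a white jar with red cap (64 mm across, 80 mm tall)
- wrench: bystander, leave alone: a steel wrench lying flat, 190 mm long
Mind the look-alikes: they are no part of the job. Leave any pink or white look-alike of the part that bears ring2_c alone. What is shaped like the part that bears ring4_c but white is not meant.

How it is judged:
By the outcome, as a careful person would: the job done as asked, in the order asked, and still so for the second after the job is handed in, with the robot touching nothing.
It also fails if it takes over 72 s, if anything falls off the work surface, if the arm or the gripper's body presses on something with over 40 N, if the wrist force passes 120 N, or if a joint passes its speed limit or range.

## Working session

There is one attempt and no reset: what is moved stays moved. The work goes in short steps, Python scripts to look and compute and a tool call to move; the robot and the scene stay as the last step left them, time stands still between calls to the robot, and variables do not carry over. Pictures are saved under pics/ and viewed, at most 10 in all, crops included, and the job is handed in when it is done.

Besides the shell and the picture viewer there is one more tool, called after "Request:" by a JSON object that holds its "fn" and its "kwargs". apply_moves: Moves the arm, as the interface text tells. Its arguments: {"type":"object","properties":{"moves":{"type":"array"}},"required":["moves"]}

```bash
mkdir -p pics
python3 - <<'E'
from rig import bot
import cv2,numpy as np
s=bot.sense();print({k:np.round(v,3).tolist() for k,v in s.items()})
for n in("scene","top"):
    m=bot.camera_model(n);print(n,m)
    im=bot.read_camera(n);cv2.imwrite(f"pics/{n}0.png",im[:,:,::-1])
E
```

```text
{'clock': 0.0, 'joint_positions': [-78.386, 20.597, 86.599, -0.001, 72.91, -6.596], 'qvel': [-0.026, -0.007, -0.016, 0.065, 0.018, -0.057], 'joint_torque': [-0.001, -51.538, -27.073, 0.067, 0.035, -0.0], 'eef_pos': [0.187, -0.569, 0.216], 'orientation': [[0.95, 0.313, -0.0], [0.313, -0.95, 0.002], [0.0, -0.002, -1.0]], 'contact_force': [0.711, -0.033, -0.272], 'moment': [0.007, -0.0, 0.036], 'grasp_force': 0.0, 'width': 0.088}
scene {'fx': 464.6136414398634, 'fy': 464.6136414398634, 'cx': 314.096218629733, 'cy': 239.22312594584344, 'distortion': array([0.02410842, 0.        , 0.        , 0.        , 0.        ]), 'camera_from_world': array([[ 0.64955969,  0.76003391,  0.0205101 , -0.34751678],
       [ 0.53058638, -0.43381214, -0.72820678, -0.16158551],
       [-0.54456432,  0.48389615, -0.68505052,  1.37545311],
       [ 0.        ,  0.        ,  0.        ,  1.        ]])}
top {'fx': 588.6573613500052, 'fy': 588.6573613500052, 'cx': 311.88853120569706, 'cy': 238.70146173278678, 'distortion': array([-0.08587246,  0.        ,  0.        ,  0.        ,  0.        ]), 'camera_from_world': array([[ 0.00602194, -0.9995426 ,  0.02963657,  0.01314561],
       [-0.98043859, -0.01173236, -0.19647527,  0.50213271],
       [ 0.19673311, -0.02787367, -0.98006078,  1.43081973],
       [ 0.        ,  0.        ,  0.        ,  1.        ]])}
```

View pics/scene0.png

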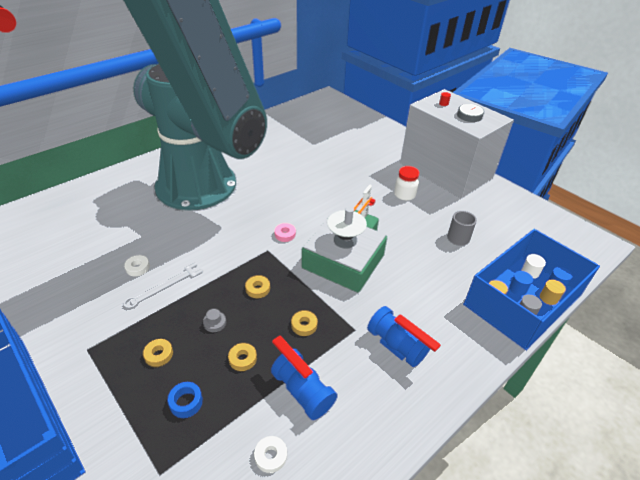

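View pics/top0.png

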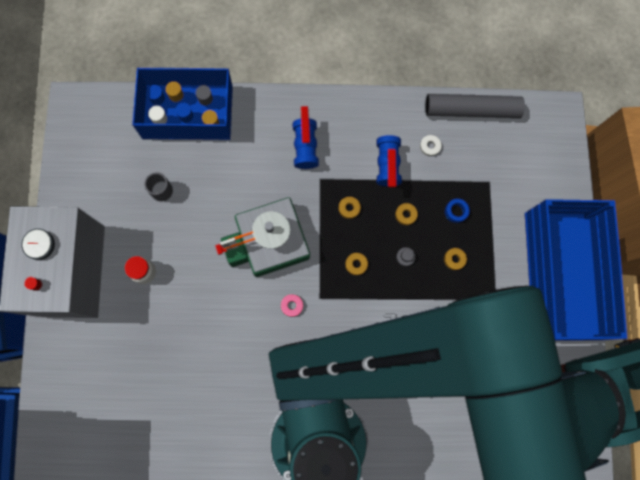

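The scene view shows four brass rings at (258,286), (304,322), (242,356) and (157,352). The top view has the same four at (349,207), (406,213), (356,263) and (455,259).

Things that could be taken for a ring, with scene pixels:
- pink ring (285,233)
- grey-white ring (136,265)
- white ring (270,454)
- blue nut (184,399)
- brass pieces in the blue bin (495,288) and (553,292)

I choose the four brass rings on the black mat. The scale pan is at scene (347,222) / top (270,229).

```bash
cat > h.py <<'E'
from rig import bot
import cv2,numpy as np
def ray(m,px):
    K=np.array([[m['fx'],0,m['cx']],[0,m['fy'],m['cy']],[0,0,1]])
    u=cv2.undistortPoints(np.array([[px]],float),K,m['distortion'])[0,0]
    T=m['camera_from_world'];R=T[:3,:3]
    return -R.T@T[:3,3],R.T@np.array([*u,1.])
def plane(m,px,z):
    o,d=ray(m,px);return o+d*(z-o[2])/d[2]
def proj(m,P):
    K=np.array([[m['fx'],0,m['cx']],[0,m['fy'],m['cy']],[0,0,1]]);T=m['camera_from_world']
    return cv2.projectPoints(np.array([P],float),cv2.Rodrigues(T[:3,:3])[0],T[:3,3],K,m['distortion'])[0][0,0]
def tri(a,pa,b,pb):
    (o1,d1),(o2,d2)=ray(a,pa),ray(b,pb)
    t=np.linalg.lstsq(np.c_[d1,-d2],o2-o1,rcond=None)[0]
    p,q=o1+d1*t[0],o2+d2*t[1];return (p+q)/2,np.linalg.norm(p-q)
def brass(im):
    h=cv2.cvtColor(im,cv2.COLOR_RGB2HSV)
    return cv2.inRange(h,(14,90,70),(30,255,255))
def blobs(mask,amin=60):
    c,_=cv2.findContours(mask,cv2.RETR_EXTERNAL,cv2.CHAIN_APPROX_NONE)
    out=[]
    for k in c:
        k=cv2.convexHull(k);a=cv2.contourArea(k)
        if a>amin:
            M=cv2.moments(k);out.append((M['m10']/M['m00'],M['m01']/M['m00'],a))
    return out
E
python3 - <<'E'
from h import *
ims=[];
for n in("scene","top"):
    m=bot.camera_model(n);im=cv2.imread(f"pics/{n}0.png")[:,:,::-1].copy()
    for x,y,a in blobs(brass(im)): print(n,round(x,1),round(y,1),a,np.round(plane(m,(x,y),.009)[:2],4))
    c=im[170:270,290:400] if n=="scene" else im[180:280,205:315]
    ims.append(cv2.resize(c,(400,364) ,interpolation=cv2.INTER_CUBIC))
cv2.imwrite("pics/scale.png",np.hstack(ims)[:,:,::-1])
E
```

```text
scene 242.0 356.6 646.5 [ 0.578  -0.2292]
scene 157.6 352.3 653.0 [ 0.4599 -0.3543]
scene 303.9 322.6 542.5 [ 0.5929 -0.0789]
scene 499.3 286.0 112.0 [0.8043 0.3428]
scene 552.0 291.6 418.5 [0.8922 0.4227]
scene 257.2 286.4 460.5 [ 0.4444 -0.0967]
top 635.2 460.2 281.5 [-0.0541 -0.8089]
top 635.6 398.8 130.0 [ 0.0992 -0.8206]
top 632.1 305.0 842.5 [ 0.3416 -0.8315]
top 356.1 263.2 393.5 [ 0.4472 -0.0976]
top 455.0 258.3 385.5 [ 0.4626 -0.3563]
top 406.1 213.4 373.0 [ 0.5808 -0.2306]
top 349.0 206.7 374.0 [ 0.5968 -0.0803]
top 209.2 117.2 144.5 [0.8415 0.2959]
top 619.0 172.5 5493.5 [ 0.7069 -0.8311]
top 172.9 88.8 179.0 [0.9235 0.3991]
```

View pics/scale.png

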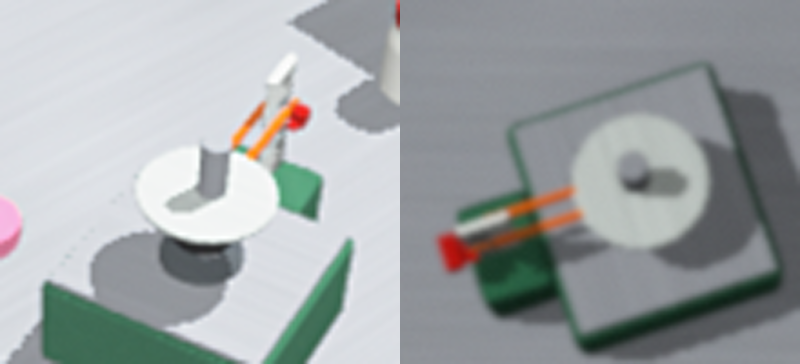

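The crop shows the green scale turned about 18°: its +y runs from the pan to the white column with the orange pointer and red tab. The grey post top is at about scene (348,209) / top (269,225).

Run:
```python
from h import *
S,T=bot.camera_model("scene"),bot.camera_model("top")
print("post tri",tri(S,(348.5,209.5),T,(268.9,224.5)),"top@.17",plane(T,(268.9,224.5),.17),"scene@.17",plane(S,(348.5,209.5),.17))
for n,m in(("scene",S),("top",T)):
    im=cv2.imread(f"pics/{n}0.png")[:,:,::-1].copy()
    x0,y0,x1,y1=(325,205,370,240) if n=="scene" else (248,206,294,252)
    h=cv2.cvtColor(im,cv2.COLOR_RGB2HSV);k=np.zeros(im.shape[:2],np.uint8)
    # pan: off-white slightly greenish/bright
    print(n,im[230,340] if n=="scene" else im[240,262],im[y0,x0])
    r=im.astype(int);mk=((r[...,1]-r[...,2]>4)&(r.min(2)>120)).astype(np.uint8)*255
    k[y0:y1,x0:x1]=mk[y0:y1,x0:x1];print("pan",[(b,np.round(plane(m,b[:2],.13),4)) for b in blobs(k,200)])
    hs=cv2.inRange(h,(5,150,120),(13,255,255));print("orange",blobs(hs,4))
# base top edges
for p in [(237,198),(299.5,198),(311.5,255),(253.5,275)]: print("base",p,plane(T,p,.074)[:2].round(3))
for p in [(392,187),(392,150),(307,165),(305,140),(405,256),(292,305),(386,316)]: print(p,plane(T,p,.05)[:2].round(3))
print("wrench",plane(S,(125,303),.005)[:2],plane(S,(200,270),.005)[:2])
```

```text
post tri (array([0.50954331, 0.11992968, 0.16947242]), np.float64(0.0022199315727459805)) top@.17 [0.51015034 0.12076807 0.17      ] scene@.17 [0.50946129 0.11843308 0.17      ]
scene [244 245 245] [220 223 228]
pan []
orange [(359.3939393939394, 201.78787878787878, 5.5)]
top [188 194 190] [141 144 150]
pan []
orange [(234.26666666666665, 244.7333333333333, 5.0), (247.17333333333332, 240.52, 12.5), (242.2090395480226, 235.23728813559322, 29.5)]
base (237, 198) [0.599 0.206]
base (299.5, 198) [0.601 0.05 ]
base (311.5, 255) [0.456 0.019]
base (253.5, 275) [0.405 0.16 ]
(392, 187) [ 0.64  -0.188]
(392, 150) [ 0.741 -0.19 ]
(307, 165) [0.696 0.031]
(305, 140) [0.764 0.037]
(405, 256) [ 0.46  -0.217]
(292, 305) [0.335 0.066]
(386, 316) [ 0.31  -0.166]
wrench [ 0.29385784 -0.34993764] [ 0.31160962 -0.17047931]
```

Request:
{"fn": "apply_moves", "kwargs": {"moves": [{"tx": 1, "ty": -0.35, "wz": 0}, {"tx": 1, "ty": -0.35}, {"tx": 1, "ty": -0.35}, {"tx": 1, "ty": -0.35}, {"tx": 1, "ty": -0.35}, {"tx": 1, "ty": -0.35}, {"tx": 1, "ty": -0.35}, {"tx": 1, "ty": -0.35}]}}

```text
validation failed for argument at $.mo...
```

Request:
{"fn": "apply_moves", "kwargs": {"moves": [{"tx": 1.0, "ty": -0.35, "tz": 0.0, "wx": 0.0, "wy": 0.0, "wz": 0.0, "claw": -1.0}, {"tx": 1.0, "ty": -0.35, "tz": 0.0, "wx": 0.0, "wy": 0.0, "wz": 0.0, "claw": -1.0}, {"tx": 1.0, "ty": -0.35, "tz": 0.0, "wx": 0.0, "wy": 0.0, "wz": 0.0, "claw": -1.0}, {"tx": 1.0, "ty": -0.35, "tz": 0.0, "wx": 0.0, "wy": 0.0, "wz": 0.0, "claw": -1.0}, {"tx": 1.0, "ty": -0.35, "tz": 0.0, "wx": 0.0, "wy": 0.0, "wz": 0.0, "claw": -1.0}, {"tx": 1.0, "ty": -0.35, "tz": 0.0, "wx": 0.0, "wy": 0.0, "wz": 0.0, "claw": -1.0}, {"tx": 1.0, "ty": -0.35, "tz": 0.0, "wx": 0.0, "wy": 0.0, "wz": 0.0, "claw": -1.0}, {"tx": 1.0, "ty": -0.35, "tz": 0.0, "wx": 0.0, "wy": 0.0, "wz": 0.0, "claw": -1.0}]}}

```text
clock: 1.1
eef_pos: [0.3231, -0.4659, 0.2165]
orientation: [[0.95, 0.313, 0.0], [0.313, -0.95, 0.0], [0.0, -0.0, -1.0]]
contact_force: [-0.2, 0.0, 0.3]
width: 0.0877
grasp_force: 0.0
```

Request:
{"fn": "apply_moves", "kwargs": {"moves": [{"tx": 1.0, "ty": -0.4, "tz": 0.0, "wx": 0.0, "wy": 0.0, "wz": 0.0, "claw": -1.0}, {"tx": 1.0, "ty": -0.4, "tz": 0.0, "wx": 0.0, "wy": 0.0, "wz": 0.0, "claw": -1.0}, {"tx": 1.0, "ty": -0.4, "tz": 0.0, "wx": 0.0, "wy": 0.0, "wz": 0.0, "claw": -1.0}, {"tx": 1.0, "ty": -0.4, "tz": 0.0, "wx": 0.0, "wy": 0.0, "wz": 0.0, "claw": -1.0}, {"tx": 1.0, "ty": -0.4, "tz": 0.0, "wx": 0.0, "wy": 0.0, "wz": 0.0, "claw": -1.0}, {"tx": 1.0, "ty": -0.4, "tz": 0.0, "wx": 0.0, "wy": 0.0, "wz": 0.0, "claw": -1.0}, {"tx": 1.0, "ty": -0.4, "tz": 0.0, "wx": 0.0, "wy": 0.0, "wz": 0.0, "claw": -1.0}, {"tx": 1.0, "ty": -0.3, "tz": 0.0, "wx": 0.0, "wy": 0.0, "wz": 0.0, "claw": -1.0}]}}

```text
clock: 2.1
eef_pos: [0.4556, -0.3568, 0.2165]
orientation: [[0.95, 0.313, -0.0], [0.313, -0.95, 0.0], [-0.0, -0.0, -1.0]]
contact_force: [0.5, 0.4, -0.0]
width: 0.0879
grasp_force: 0.0
```

Request:
{"fn": "apply_moves", "kwargs": {"moves": [{"tx": 0.0, "ty": 0.0, "tz": 0.3, "wx": 0.0, "wy": 0.0, "wz": -1.0, "claw": -1.0}, {"tx": 0.0, "ty": 0.0, "tz": 0.3, "wx": 0.0, "wy": 0.0, "wz": -1.0, "claw": -1.0}, {"tx": 0.0, "ty": 0.0, "tz": 0.3, "wx": 0.0, "wy": 0.0, "wz": -1.0, "claw": -1.0}, {"tx": 0.0, "ty": 0.0, "tz": 0.3, "wx": 0.0, "wy": 0.0, "wz": -1.0, "claw": -1.0}, {"tx": 0.0, "ty": 0.0, "tz": 0.3, "wx": 0.0, "wy": 0.0, "wz": -1.0, "claw": -1.0}, {"tx": 0.0, "ty": 0.0, "tz": 0.3, "wx": 0.0, "wy": 0.0, "wz": -1.0, "claw": -1.0}, {"tx": 0.0, "ty": 0.0, "tz": 0.3, "wx": 0.0, "wy": 0.0, "wz": -1.0, "claw": -1.0}, {"tx": 0.0, "ty": 0.0, "tz": 0.3, "wx": 0.0, "wy": 0.0, "wz": -1.0, "claw": -1.0}]}}

```text
clock: 3.1
eef_pos: [0.4552, -0.3576, 0.1683]
orientation: [[0.524, 0.851, 0.0], [0.851, -0.524, 0.0], [0.0, 0.0, -1.0]]
contact_force: [0.3, -0.3, 0.4]
width: 0.0878
grasp_force: 0.0
```

Request:
{"fn": "apply_moves", "kwargs": {"moves": [{"tx": 0.0, "ty": 0.0, "tz": 0.3, "wx": 0.0, "wy": 0.0, "wz": -1.0, "claw": -1.0}, {"tx": 0.0, "ty": 0.0, "tz": 0.3, "wx": 0.0, "wy": 0.0, "wz": -1.0, "claw": -1.0}, {"tx": 0.0, "ty": 0.0, "tz": 0.3, "wx": 0.0, "wy": 0.0, "wz": -1.0, "claw": -1.0}, {"tx": 0.0, "ty": 0.0, "tz": 0.3, "wx": 0.0, "wy": 0.0, "wz": -1.0, "claw": -1.0}, {"tx": 0.0, "ty": 0.0, "tz": 0.3, "wx": 0.0, "wy": 0.0, "wz": -1.0, "claw": -1.0}, {"tx": 0.0, "ty": 0.0, "tz": 0.3, "wx": 0.0, "wy": 0.0, "wz": -1.0, "claw": -1.0}, {"tx": 0.0, "ty": 0.0, "tz": 0.3, "wx": 0.0, "wy": 0.0, "wz": -1.0, "claw": -1.0}, {"tx": 0.0, "ty": 0.0, "tz": 0.3, "wx": 0.0, "wy": 0.0, "wz": -1.0, "claw": -1.0}]}}

```text
clock: 4.1
eef_pos: [0.4552, -0.3576, 0.1203]
orientation: [[-0.146, 0.989, 0.0], [0.989, 0.146, -0.0], [-0.0, 0.0, -1.0]]
contact_force: [-0.1, 0.3, -0.9]
width: 0.0878
grasp_force: 0.0
```

Request:
{"fn": "apply_moves", "kwargs": {"moves": [{"tx": 0.0, "ty": 0.0, "tz": 0.0, "wx": 0.0, "wy": 0.0, "wz": -1.0, "claw": -1.0}, {"tx": 0.0, "ty": 0.0, "tz": 0.0, "wx": 0.0, "wy": 0.0, "wz": -1.0, "claw": -1.0}, {"tx": 0.0, "ty": 0.0, "tz": 0.0, "wx": 0.0, "wy": 0.0, "wz": 0.0, "claw": -1.0}]}}

```text
clock: 4.47
eef_pos: [0.4551, -0.3576, 0.1205]
orientation: [[-0.312, 0.95, 0.0], [0.95, 0.312, 0.0], [0.0, 0.0, -1.0]]
contact_force: [-0.5, 0.4, 0.4]
width: 0.0879
grasp_force: 0.0
```

```bash
cat > w.py <<'E'
import sys
from h import *
s=bot.sense();m=bot.camera_model("wrist");im=bot.read_camera("wrist");cv2.imwrite(f"pics/{sys.argv[1]}.png",im[:,:,::-1])
z=float(sys.argv[2]) if len(sys.argv)>2 else .009
p=s['eef_pos'];R=np.array(s['orientation']);print(s['clock'],np.round(p,4),"tip px",proj(m,p+.025*R[:,2]))
for b in blobs(brass(im),1500):
    q=plane(m,b[:2],z);d=R.T@(q-p);print(np.round(b,1),q.round(4),"tool mm",(d*1e3).round(1))
E
python3 w.py w1
```

```text
4.475 [ 0.4551 -0.3576  0.1205] tip px [322.9022795  281.66004617]
[ 495.   469.1 5848. ] [ 0.6503 -0.4996  0.009 ] tool mm [-195.8  141.2  111.5]
[ 566.8  394.7 2919.5] [ 0.6741 -0.418   0.009 ] tool mm [-125.7  189.2  111.5]
[  79.3  394.7 2957.5] [ 0.3151 -0.5368  0.009 ] tool mm [-126.6 -188.9  111.5]
[ 333.3  234.4 5781.5] [ 0.4611 -0.3539  0.009 ] tool mm [  1.7   6.8 111.5]
[ 571.1  108.8 6913. ] [ 0.5794 -0.2272  0.009 ] tool mm [ 85.1 158.8 111.5]
```

View pics/w1.png

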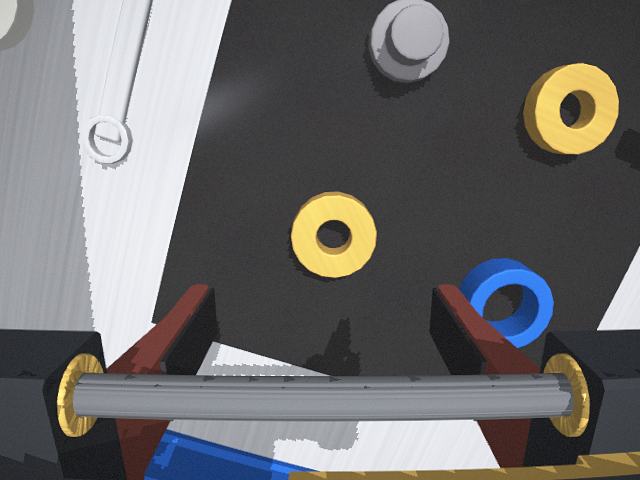

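The wrist view shows the chosen brass ring at (333,234) between the open jaws. The nut (512,303), plug (410,40) and wrench (108,138) are all clear of them. I'll go down and grip.

Request:
{"fn": "apply_moves", "kwargs": {"moves": [{"tx": 0.07, "ty": 0.33, "tz": 1.0, "wx": 0.0, "wy": 0.0, "wz": 0.0, "claw": -1.0}, {"tx": 0.0, "ty": 0.0, "tz": 1.0, "wx": 0.0, "wy": 0.0, "wz": 0.0, "claw": -1.0}, {"tx": 0.0, "ty": 0.0, "tz": 1.0, "wx": 0.0, "wy": 0.0, "wz": 0.0, "claw": -1.0}, {"tx": 0.0, "ty": 0.0, "tz": 0.9, "wx": 0.0, "wy": 0.0, "wz": 0.0, "claw": -1.0}, {"tx": 0.0, "ty": 0.0, "tz": 0.5, "wx": 0.0, "wy": 0.0, "wz": 0.0, "claw": -1.0}, {"tx": 0.0, "ty": 0.0, "tz": 0.25, "wx": 0.0, "wy": 0.0, "wz": 0.0, "claw": -1.0}, {"tx": 0.0, "ty": 0.0, "tz": 0.0, "wx": 0.0, "wy": 0.0, "wz": 0.0, "claw": 1.0}, {"tx": 0.0, "ty": 0.0, "tz": 0.0, "wx": 0.0, "wy": 0.0, "wz": 0.0, "claw": 1.0}]}}

```text
clock: 5.52
eef_pos: [0.4608, -0.3548, 0.0281]
orientation: [[-0.312, 0.95, 0.001], [0.95, 0.312, -0.001], [-0.001, 0.001, -1.0]]
contact_force: [0.4, -0.2, 0.0]
width: 0.0713
grasp_force: 0.0
```

Request:
{"fn": "apply_moves", "kwargs": {"moves": [{"tx": 0.0, "ty": 0.0, "tz": 0.0, "wx": 0.0, "wy": 0.0, "wz": 0.0, "claw": 1.0}, {"tx": 0.0, "ty": 0.0, "tz": 0.0, "wx": 0.0, "wy": 0.0, "wz": 0.0, "claw": 1.0}, {"tx": 0.0, "ty": 0.0, "tz": 0.0, "wx": 0.0, "wy": 0.0, "wz": 0.0, "claw": 1.0}]}}

```text
clock: 5.9
eef_pos: [0.4605, -0.3545, 0.0277]
orientation: [[-0.312, 0.95, 0.0], [0.95, 0.312, -0.0], [-0.0, 0.0, -1.0]]
contact_force: [-0.3, -0.2, -0.4]
width: 0.0415
grasp_force: 0.0
```

Run:
```python
from h import *
s=bot.sense();print(s['width'],s['grasp_force'],s['eef_pos'])
a=bot.read_camera("wrist");b=bot.read_camera("scene")
c=cv2.resize(b[280:400,80:240],(400,300),interpolation=cv2.INTER_CUBIC)
cv2.imwrite("pics/g1.png",np.hstack([cv2.resize(a,(400,300)),c])[:,:,::-1])
```

```text
0.041528753269616976 0.0 [ 0.46045999 -0.35449574  0.02771019]
```

View pics/g1.png

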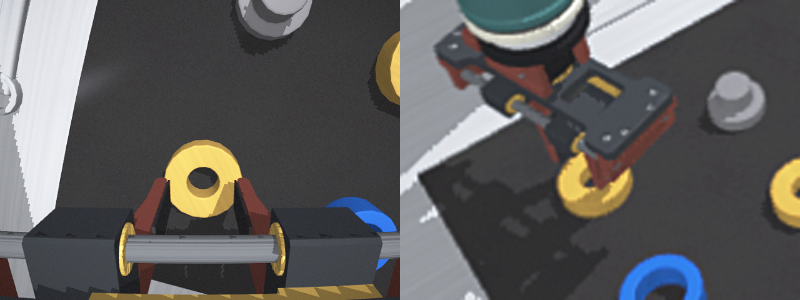

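Run:
```python
from h import *
s=bot.sense();p=s['eef_pos'];R=np.array(s['orientation'])
m=bot.camera_model("wrist");print("cam",np.linalg.inv(m['camera_from_world'])[:3].round(3).tolist())
T=m['camera_from_world']
for w in(.0415,.056):
  for sg in(-1,1): print(w,sg,"pad tip px/2",proj(m,p+.025*R[:,2]+sg*w/2*R[:,1])/2, "10mm fwd", proj(m,p+.025*R[:,2]+sg*w/2*R[:,1]+.01*R[:,0])/2)
im=cv2.imread("pics/g1.png")[:300,:400,::-1].copy()
for b in blobs(brass(im),300):
  q=plane(m,(b[0]*2*.8,b[1]*2*.8),.012);print(b,q.round(4),(R.T@(q-p)*1e3).round(1))
S=bot.camera_model("scene");im=bot.read_camera("scene");
for b in blobs(brass(im),300): print("scene",np.round(b,1),plane(S,b[:2],.009).round(4))
print(bot.sense()['width'])
```

```text
cam [[0.949, 0.303, 0.082, 0.438], [0.314, -0.915, -0.252, -0.286], [-0.001, 0.265, -0.964, 0.197]]
0.0415 -1 pad tip px/2 [139.74971665 140.80128932] 10mm fwd [139.47493352 130.8172855 ]
0.0415 1 pad tip px/2 [183.20453747 140.88154199] 10mm fwd [183.51408493 130.89785196]
0.056 -1 pad tip px/2 [132.17793054 140.77525271] 10mm fwd [131.80182638 130.7975352 ]
0.056 1 pad tip px/2 [190.77767809 140.88347247] 10mm fwd [191.18856269 130.90617769]
(254.36155693853038, 293.3313680532809, 3053.0) [ 0.5353 -0.4383  0.012 ] [-103.1   44.9   15.6]
(277.0782136688872, 248.5817912657291, 675.5) [ 0.5359 -0.391   0.012 ] [-58.3  60.3  15.6]
(126.61564625850339, 248.47448979591837, 686.0) [ 0.4216 -0.4288  0.012 ] [-58.5 -60.1  15.6]
(202.56896982681664, 178.35250848062844, 4667.5) [ 0.4604 -0.3527  0.012 ] [ 1.7  0.5 15.6]
(389.04900439617273, 68.75833979829325, 1289.0) [ 0.5567 -0.2377  0.012 ] [ 80.9 128.   15.6]
scene [242.  356.6 645.5] [ 0.5778 -0.2291  0.009 ]
scene [156.3 351.2 703.5] [ 0.4559 -0.355   0.009 ]
scene [303.9 322.6 542.5] [ 0.5929 -0.0789  0.009 ]
scene [552.  291.6 417. ] [0.8922 0.4226 0.009 ]
scene [257.2 286.4 460.5] [ 0.4444 -0.0967  0.009 ]
0.02963020707498514
```

Run:
```python
from h import *
a=bot.read_camera("wrist");b=bot.read_camera("scene");s=bot.sense();print(s['width'],s['grasp_force'],s['eef_pos'],s['clock'])
cv2.imwrite("pics/g2.png",np.hstack([cv2.resize(a[200:400,190:460],(400,300)),cv2.resize(b[300:380,105:212],(400,300),interpolation=cv2.INTER_CUBIC)])[:,:,::-1])
```

```text
0.020917072338109396 0.0 [ 0.46039132 -0.35443776  0.02753168] 6.15
```

View pics/g2.png

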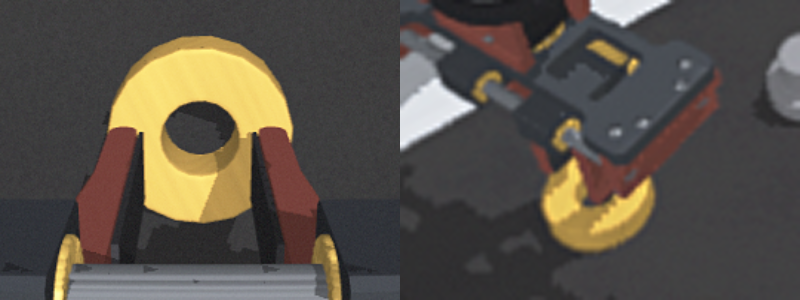

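The picture shows the fingertips passing over the ring's top face, so they reach less far than I assumed. I'll open the jaws and measure how far the tips really reach.

Run:
```python
from h import *
s=bot.sense();p=s['eef_pos'];R=np.array(s['orientation']);m=bot.camera_model("wrist")
for h in(.025,.015,.01,.006,.0,-.01):
  print(h,[ (proj(m,p+h*R[:,2]+sg*w/2*R[:,1]+.01*R[:,0])).round(0).tolist() for w in(.025,.0296) for sg in(-1,1)])
```

```text
0.025 [[296.0, 262.0], [349.0, 262.0], [292.0, 262.0], [354.0, 262.0]]
0.015 [[295.0, 268.0], [351.0, 269.0], [290.0, 268.0], [356.0, 269.0]]
0.01 [[294.0, 272.0], [351.0, 272.0], [289.0, 272.0], [357.0, 272.0]]
0.006 [[294.0, 275.0], [352.0, 275.0], [288.0, 275.0], [357.0, 275.0]]
0.0 [[293.0, 280.0], [353.0, 280.0], [287.0, 280.0], [359.0, 280.0]]
-0.01 [[291.0, 289.0], [355.0, 289.0], [285.0, 289.0], [361.0, 289.0]]
```

Request:
{"fn": "apply_moves", "kwargs": {"moves": [{"tx": 0.0, "ty": 0.0, "tz": -0.1, "wx": 0.0, "wy": 0.0, "wz": 0.0, "claw": -1.0}, {"tx": 0.0, "ty": 0.0, "tz": 0.0, "wx": 0.0, "wy": 0.0, "wz": 0.0, "claw": -1.0}, {"tx": 0.0, "ty": 0.0, "tz": 0.0, "wx": 0.0, "wy": 0.0, "wz": 0.0, "claw": -1.0}, {"tx": 0.0, "ty": 0.0, "tz": 0.0, "wx": 0.0, "wy": 0.0, "wz": 0.0, "claw": -1.0}, {"tx": 0.0, "ty": 0.0, "tz": 0.0, "wx": 0.0, "wy": 0.0, "wz": 0.0, "claw": -1.0}]}}

```text
clock: 6.78
eef_pos: [0.4604, -0.3544, 0.0295]
orientation: [[-0.312, 0.95, 0.0], [0.95, 0.312, 0.0], [0.0, 0.0, -1.0]]
contact_force: [-0.1, 0.2, -0.3]
width: 0.0676
grasp_force: 0.0
```

Request:
{"fn": "apply_moves", "kwargs": {"moves": [{"tx": 0.0, "ty": 0.0, "tz": 0.0, "wx": 0.0, "wy": 0.0, "wz": 0.0, "claw": -1.0}, {"tx": 0.0, "ty": 0.0, "tz": 0.0, "wx": 0.0, "wy": 0.0, "wz": 0.0, "claw": -1.0}, {"tx": 0.0, "ty": 0.0, "tz": 0.2, "wx": 0.0, "wy": 0.0, "wz": 0.0, "claw": -1.0}, {"tx": 0.0, "ty": 0.0, "tz": 0.2, "wx": 0.0, "wy": 0.0, "wz": 0.0, "claw": -1.0}, {"tx": 0.0, "ty": 0.0, "tz": 0.2, "wx": 0.0, "wy": 0.0, "wz": 0.0, "claw": -1.0}, {"tx": 0.0, "ty": 0.0, "tz": 0.1, "wx": 0.0, "wy": 0.0, "wz": 0.0, "claw": -1.0}]}}

```text
clock: 7.52
eef_pos: [0.4602, -0.3543, 0.0151]
orientation: [[-0.312, 0.95, -0.0], [0.95, 0.312, 0.001], [0.001, -0.0, -1.0]]
contact_force: [0.6, 0.6, -1.0]
width: 0.0878
grasp_force: 0.0
```

Run:
```python
from h import *
b=bot.read_camera("scene");a=bot.read_camera("wrist");s=bot.sense();print(s['width'],s['contact_force'],s['eef_pos'],s['clock'])
cv2.imwrite("pics/g3.png",np.hstack([cv2.resize(a[180:400,170:467],(400,300)),cv2.resize(b[300:380,105:212],(400,300),interpolation=cv2.INTER_CUBIC)])[:,:,::-1])
```

```text
0.08777588655612188 [0.02660602 0.25111561 0.29160836] [ 0.4602377  -0.35426882  0.01519814] 7.625
```

View pics/g3.png

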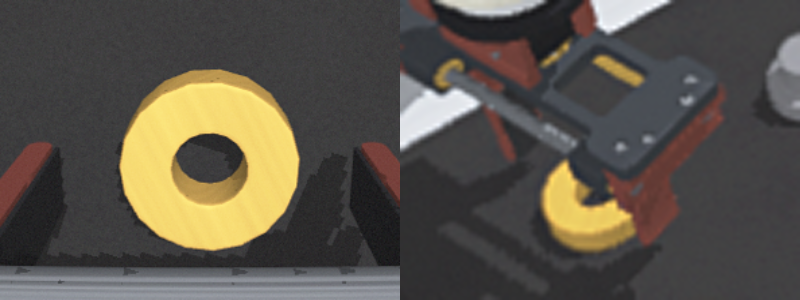

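The wrist crop shows the ring centred between the open fingers. In the scene crop the near fingertip ends at about scene px (170,365), slightly above the bench.

Run:
```python
from h import *
s=bot.sense();p=s['eef_pos'];R=np.array(s['orientation']);S=bot.camera_model("scene");m=bot.camera_model("wrist")
for h in(.025,.015,.008,.004,.0,-.005):
  print(h,"scene",[proj(S,p+R@[x,y,h]).round(1).tolist() for x in(-.01,.01) for y in(.044,.0575)],"wrist inner front",[proj(m,p+R@[.01,y,h]).round(0).tolist() for y in(-.044,.044)])
b=bot.read_camera("scene")[340:375,150:190]
h=cv2.cvtColor(b,cv2.COLOR_RGB2HSV);k=cv2.inRange(h,(0,90,50),(9,255,255))|cv2.inRange(h,(171,90,50),(180,255,255))
ys,xs=np.nonzero(k);i=ys.argmax();print("red lowest",xs[ys==ys.max()]+150,ys.max()+340)
for r in range(12,30): print(r+340,xs[ys==r]+150)
```

```text
0.025 scene [[172.0, 371.3], [177.0, 374.5], [179.0, 363.8], [184.0, 366.9]] wrist inner front [[230.0, 261.0], [416.0, 262.0]]
0.015 scene [[171.1, 368.6], [176.1, 371.8], [178.2, 361.1], [183.2, 364.2]] wrist inner front [[225.0, 268.0], [421.0, 269.0]]
0.008 scene [[170.4, 366.7], [175.5, 369.9], [177.5, 359.2], [182.6, 362.3]] wrist inner front [[222.0, 273.0], [424.0, 274.0]]
0.004 scene [[170.0, 365.6], [175.1, 368.8], [177.2, 358.1], [182.2, 361.2]] wrist inner front [[220.0, 276.0], [426.0, 277.0]]
0.0 scene [[169.6, 364.5], [174.7, 367.7], [176.8, 357.0], [181.9, 360.1]] wrist inner front [[217.0, 280.0], [428.0, 280.0]]
-0.005 scene [[169.1, 363.1], [174.3, 366.3], [176.4, 355.6], [181.5, 358.7]] wrist inner front [[215.0, 284.0], [431.0, 284.0]]
red lowest [170 171] 364
352 [162 163 164 165 166 167 168 169 170 171 172 173 174 175 176 177]
353 [163 164 165 166 167 168 169 170 171 172 173 174 175 176 177 178]
354 [164 165 166 167 168 169 170 171 172 173 174 175 176 177 178]
355 [165 166 167 168 169 170 171 172 173 174 175 176 177 178]
356 [167 168 169 170 171 172 173 174 175 176 177 178]
357 [167 168 169 170 171 172 173 174 175 176 177 178]
358 [167 168 169 170 171 172 173 174 175 176 177]
359 [168 169 170 171 172 173 174 175 176]
360 [168 169 170 171 172 173 174 175]
361 [168 169 170 171 172 173 174]
362 [169 170 171 172 173 174]
363 [169 170 171 172]
364 [170 171]
365 []
366 []
367 []
368 []
369 []
```

Request:
{"fn": "apply_moves", "kwargs": {"moves": [{"tx": 0.0, "ty": 0.0, "tz": 0.1, "wx": 0.0, "wy": 0.0, "wz": 0.0, "claw": -1.0}, {"tx": 0.0, "ty": 0.0, "tz": 0.1, "wx": 0.0, "wy": 0.0, "wz": 0.0, "claw": -1.0}, {"tx": 0.0, "ty": 0.0, "tz": 0.1, "wx": 0.0, "wy": 0.0, "wz": 0.0, "claw": -1.0}, {"tx": 0.0, "ty": 0.0, "tz": 0.1, "wx": 0.0, "wy": 0.0, "wz": 0.0, "claw": -1.0}]}}

```text
clock: 8.18
eef_pos: [0.4604, -0.3544, 0.0074]
orientation: [[-0.312, 0.95, -0.0], [0.95, 0.312, 0.0], [0.0, 0.0, -1.0]]
contact_force: [0.3, 1.7, -0.7]
width: 0.0881
grasp_force: 0.0
```

```bash
cat > tip.py <<'E'
from h import *
b=bot.read_camera("scene")[340:385,150:200];a=bot.read_camera("wrist")[230:330]
def red(b):
    h=cv2.cvtColor(b,cv2.COLOR_RGB2HSV);return cv2.inRange(h,(0,90,50),(9,255,255))|cv2.inRange(h,(171,90,50),(180,255,255))
ys,xs=np.nonzero(red(b));print("scene lowest",xs[ys==ys.max()]+150,ys.max()+340,"right",xs.max()+150)
ys,xs=np.nonzero(red(a));
for s in(xs<320,xs>320): print("wrist top",ys[s].min()+230,xs[s][ys[s]<=ys[s].min()+2].min(),xs[s][ys[s]<=ys[s].min()+2].max())
s=bot.sense();print(s['eef_pos'],s['contact_force'],s['clock'])
E
python3 tip.py
```

```text
scene lowest [172] 367 right 185
wrist top 284 191 207
wrist top 284 438 455
[ 0.46026348 -0.35430871  0.00729152] [-0.08220967 -0.23079388 -0.07914606] 8.275
```

Request:
{"fn": "apply_moves", "kwargs": {"moves": [{"tx": 0.0, "ty": 0.0, "tz": 0.1, "wx": 0.0, "wy": 0.0, "wz": 0.0, "claw": -1.0}, {"tx": 0.0, "ty": 0.0, "tz": 0.1, "wx": 0.0, "wy": 0.0, "wz": 0.0, "claw": -1.0}, {"tx": 0.0, "ty": 0.0, "tz": 0.05, "wx": 0.0, "wy": 0.0, "wz": 0.0, "claw": -1.0}]}}

```text
clock: 8.65
eef_pos: [0.4604, -0.3544, 0.0024]
orientation: [[-0.312, 0.95, -0.0], [0.95, 0.312, 0.0], [0.0, -0.0, -1.0]]
contact_force: [-0.1, 0.5, -0.8]
width: 0.088
grasp_force: 0.0
```

Request:
{"fn": "apply_moves", "kwargs": {"moves": [{"tx": 0.0, "ty": 0.0, "tz": 0.05, "wx": 0.0, "wy": 0.0, "wz": 0.0, "claw": -1.0}, {"tx": 0.0, "ty": 0.0, "tz": 0.05, "wx": 0.0, "wy": 0.0, "wz": 0.0, "claw": -1.0}]}}

```text
clock: 8.9
eef_pos: [0.4604, -0.3545, 0.0005]
orientation: [[-0.313, 0.95, 0.0], [0.95, 0.313, 0.0], [0.0, 0.0, -1.0]]
contact_force: [-0.8, -0.3, -0.3]
width: 0.0877
grasp_force: 0.0
```

```bash
python3 tip.py
```

```text
scene lowest [172] 369 right 188
wrist top 284 191 207
wrist top 284 438 455
[ 4.60344707e-01 -3.54370415e-01  4.35894200e-04] [-0.28515224  0.46735588  0.66521985] 9.0
```

Request:
{"fn": "apply_moves", "kwargs": {"moves": [{"tx": 0.0, "ty": 0.0, "tz": 0.1, "wx": 0.0, "wy": 0.0, "wz": 0.0, "claw": -1.0}, {"tx": 0.0, "ty": 0.0, "tz": 0.05, "wx": 0.0, "wy": 0.0, "wz": 0.0, "claw": -1.0}, {"tx": 0.0, "ty": 0.0, "tz": 0.05, "wx": 0.0, "wy": 0.0, "wz": 0.0, "claw": -1.0}]}}

```text
clock: 9.38
eef_pos: [0.4604, -0.3544, -0.0035]
orientation: [[-0.312, 0.95, -0.0], [0.95, 0.312, 0.0], [0.0, 0.0, -1.0]]
contact_force: [0.4, 1.5, 0.6]
width: 0.088
grasp_force: 0.0
```

Request:
{"fn": "apply_moves", "kwargs": {"moves": [{"tx": 0.0, "ty": 0.0, "tz": 0.0, "wx": 0.0, "wy": 0.0, "wz": 0.0, "claw": 1.0}, {"tx": 0.0, "ty": 0.0, "tz": 0.0, "wx": 0.0, "wy": 0.0, "wz": 0.0, "claw": 1.0}, {"tx": 0.0, "ty": 0.0, "tz": 0.0, "wx": 0.0, "wy": 0.0, "wz": 0.0, "claw": 1.0}, {"tx": 0.0, "ty": 0.0, "tz": 0.0, "wx": 0.0, "wy": 0.0, "wz": 0.0, "claw": 1.0}, {"tx": 0.0, "ty": 0.0, "tz": 0.0, "wx": 0.0, "wy": 0.0, "wz": 0.0, "claw": 1.0}]}}

```text
clock: 10.0
eef_pos: [0.4606, -0.3545, -0.0034]
orientation: [[-0.312, 0.95, 0.0], [0.95, 0.312, 0.0], [-0.0, 0.0, -1.0]]
contact_force: [0.7, 0.6, 0.5]
width: 0.0556
grasp_force: 30.0
```

Gripped: opening 55.6 mm, 30 N. With the ring flat on the bench, the reported TCP z is 3.4 mm below the ring's underside. I'll use that offset, so the ring should touch the post top at about z = 0.1666. Now I'll lift and carry it to the post.

Request:
{"fn": "apply_moves", "kwargs": {"moves": [{"tx": 0.0, "ty": 0.0, "tz": -0.5, "wx": 0.0, "wy": 0.0, "wz": 0.0, "claw": 1.0}, {"tx": 0.0, "ty": 0.0, "tz": -1.0, "wx": 0.0, "wy": 0.0, "wz": 0.0, "claw": 1.0}, {"tx": 0.0, "ty": 0.0, "tz": -1.0, "wx": 0.0, "wy": 0.0, "wz": 0.0, "claw": 1.0}, {"tx": 0.5, "ty": 0.2, "tz": -1.0, "wx": 0.0, "wy": 0.0, "wz": 0.0, "claw": 1.0}, {"tx": 1.0, "ty": 0.45, "tz": -1.0, "wx": 0.0, "wy": 0.0, "wz": 0.0, "claw": 1.0}, {"tx": 1.0, "ty": 0.45, "tz": -1.0, "wx": 0.0, "wy": 0.0, "wz": 0.0, "claw": 1.0}, {"tx": 1.0, "ty": 0.45, "tz": -1.0, "wx": 0.0, "wy": 0.0, "wz": 0.0, "claw": 1.0}, {"tx": 1.0, "ty": 0.45, "tz": -1.0, "wx": 0.0, "wy": 0.0, "wz": 0.0, "claw": 1.0}]}}

```text
clock: 11.0
eef_pos: [0.4697, -0.2547, 0.1476]
orientation: [[-0.313, 0.95, -0.001], [0.95, 0.313, 0.001], [0.001, -0.0, -1.0]]
contact_force: [0.1, -0.7, -2.9]
width: 0.0557
grasp_force: 30.0
```

Request:
{"fn": "apply_moves", "kwargs": {"moves": [{"tx": 1.0, "ty": 0.45, "tz": -1.0, "wx": 0.0, "wy": 0.0, "wz": 0.0, "claw": 1.0}, {"tx": 1.0, "ty": 0.45, "tz": -1.0, "wx": 0.0, "wy": 0.0, "wz": 0.0, "claw": 1.0}, {"tx": 1.0, "ty": 0.45, "tz": -0.2, "wx": 0.0, "wy": 0.0, "wz": 0.0, "claw": 1.0}, {"tx": 1.0, "ty": 0.45, "tz": 0.0, "wx": 0.0, "wy": 0.0, "wz": 0.0, "claw": 1.0}, {"tx": 1.0, "ty": 0.45, "tz": 0.0, "wx": 0.0, "wy": 0.0, "wz": 0.0, "claw": 1.0}, {"tx": 1.0, "ty": 0.45, "tz": 0.0, "wx": 0.0, "wy": 0.0, "wz": 0.0, "claw": 1.0}, {"tx": 1.0, "ty": 0.45, "tz": 0.0, "wx": 0.0, "wy": 0.0, "wz": 0.0, "claw": 1.0}, {"tx": 1.0, "ty": 0.45, "tz": 0.0, "wx": 0.0, "wy": 0.0, "wz": 0.0, "claw": 1.0}]}}

```text
clock: 12.0
eef_pos: [0.4877, -0.0804, 0.1909]
orientation: [[-0.313, 0.95, -0.001], [0.95, 0.313, 0.0], [0.001, -0.001, -1.0]]
contact_force: [1.2, 0.5, -3.7]
width: 0.0557
grasp_force: 30.0
```

Request:
{"fn": "apply_moves", "kwargs": {"moves": [{"tx": 1.0, "ty": 0.45, "tz": 0.0, "wx": 0.0, "wy": 0.0, "wz": 0.0, "claw": 1.0}, {"tx": 1.0, "ty": 0.45, "tz": 0.0, "wx": 0.0, "wy": 0.0, "wz": 0.0, "claw": 1.0}, {"tx": 1.0, "ty": 0.45, "tz": 0.0, "wx": 0.0, "wy": 0.0, "wz": 0.0, "claw": 1.0}, {"tx": 1.0, "ty": 0.45, "tz": 0.0, "wx": 0.0, "wy": 0.0, "wz": 0.0, "claw": 1.0}, {"tx": 1.0, "ty": 0.4, "tz": 0.0, "wx": 0.0, "wy": 0.0, "wz": 0.0, "claw": 1.0}, {"tx": 1.0, "ty": 0.4, "tz": 0.0, "wx": 0.0, "wy": 0.0, "wz": 0.0, "claw": 1.0}, {"tx": 1.0, "ty": 0.4, "tz": 0.0, "wx": 0.0, "wy": 0.0, "wz": 0.0, "claw": 1.0}, {"tx": 0.0, "ty": 0.0, "tz": 0.0, "wx": 0.0, "wy": 0.0, "wz": 0.0, "claw": 1.0}]}}

```text
clock: 13.0
eef_pos: [0.5009, 0.0712, 0.1909]
orientation: [[-0.315, 0.949, -0.001], [0.949, 0.315, 0.0], [0.001, -0.0, -1.0]]
contact_force: [0.1, 0.0, -3.9]
width: 0.0557
grasp_force: 30.0
```

Run:
```python
from h import *
s=bot.sense();p=s['eef_pos'];R=np.array(s['orientation']);print(s['clock'],p,s['contact_force'],s['moment'],s['width'])
q=np.array([.5097,.1196,.17]);print("to go tool mm",(R.T@(q-p)*1e3).round(1))
m=bot.camera_model("wrist");a=bot.read_camera("wrist")
for b in blobs(brass(a),1500): print(np.round(b,1), (R.T@(plane(m,b[:2],p[2]+.0164)-p)*1e3).round(1))
T=bot.camera_model("top");t=bot.read_camera("top")
for b in blobs(brass(t),60): print("top",np.round(b,1),plane(T,b[:2],p[2]+.015).round(4))
cv2.imwrite("pics/p1.png",np.hstack([cv2.resize(a[100:400,120:520],(400,300)),cv2.resize(t[160:280,190:350],(400,300),interpolation=cv2.INTER_CUBIC)])[:,:,::-1])
```

```text
13.0 [0.50087741 0.07124149 0.19085582] [ 0.05226387  0.01283651 -3.91388935] [-0.01567586 -0.09739217 -0.05072637] 0.05570609796554824
to go tool mm [43.1 23.6 20.9]
[ 446.8  468.9 7955.5] [-72.9  54.9 -16.5]
[ 482.2  397.4 2085. ] [-35.9  66.2 -16.5]
[ 163.8  397.4 2122. ] [-36.3 -66.1 -16.4]
[  324.2   313.1 16448.5] [  2.5   0.5 -16.4]
top [ 632.6  364.9 2503.5] [ 0.1891 -0.7031  0.2059]
top [355.9 263.5 374.5] [ 0.4154 -0.0766  0.2059]
top [406.  213.4 378. ] [ 0.532  -0.1923  0.2059]
top [349.  206.7 378.5] [ 0.546  -0.0618  0.2059]
top [209.3 117.2 146. ] [0.7581 0.2644 0.2059]
top [ 619.   172.8 5515.5] [ 0.6405 -0.7135  0.2059]
top [172.9  89.  183. ] [0.829  0.3542 0.2059]
```

View pics/p1.png

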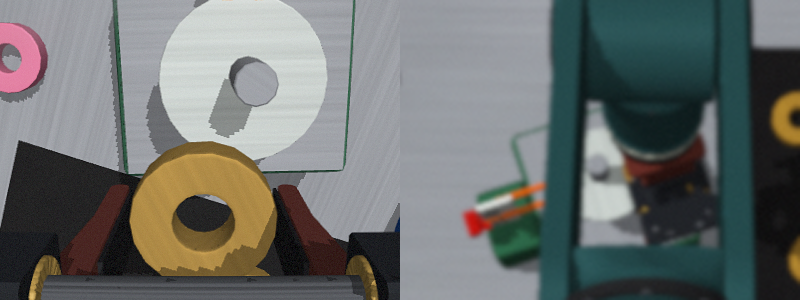

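The wrist crop shows the held ring with its hole at about px (323,326), and the post top at about px (377,181). The post stands off the pan centre.

Run:
```python
from h import *
s=bot.sense();p=s['eef_pos'];R=np.array(s['orientation']);m=bot.camera_model("wrist")
q=plane(m,(377,181),.17);print("post",q,(R.T@(q-p)*1e3).round(1))
for px in((323,326),(323,323),(323,329)):
  for z in(.0214,):
    r=plane(m,px,p[2]+z);print("hole",px,r,(R.T@(r-p)*1e3).round(1))
im=cv2.imread("pics/p1.png")[:,:400]
g=cv2.cvtColor(im,cv2.COLOR_BGR2GRAY);print(g[82,225:290:2],g[50:115:2,259]);print(im[226,150:260:3].tolist());print(im[180:275:3,203].tolist())
```

```text
post [0.50843664 0.1232803  0.17      ] [48.5 23.7 20.7]
hole (323, 326) [0.50143929 0.06931007 0.21214678] [ -0.5   0.1 -21.4]
hole (323, 323) [0.50105053 0.07048107 0.21214678] [  0.7   0.1 -21.4]
hole (323, 329) [0.50182987 0.06813358 0.21214678] [ -1.8   0.1 -21.4]
[140 138 144  62  56 126 165 161 159 162 164 165 164 162 166 166 162 164
 159 162 164 162 165 166 164 165 141 208 210 206 206 206 205] [210 205 204 207 208 113 133 161 161 161 168 163 167 165 159 160 164 164
 163 159 161 164 165 162 165 161 162 145 183 202 203 210 210]
[[70, 140, 176], [72, 142, 178], [71, 143, 179], [68, 138, 176], [70, 137, 172], [72, 139, 172], [70, 140, 176], [72, 133, 168], [41, 79, 100], [44, 85, 108], [45, 84, 108], [43, 90, 112], [35, 48, 60], [34, 32, 31], [33, 34, 36], [39, 36, 36], [35, 36, 34], [30, 30, 26], [40, 38, 40], [34, 33, 31], [36, 38, 36], [39, 40, 38], [31, 32, 28], [36, 38, 35], [35, 65, 82], [30, 61, 75], [32, 64, 79], [31, 61, 71], [42, 79, 97], [70, 135, 169], [70, 135, 171], [70, 138, 172], [70, 138, 172], [66, 134, 169], [68, 136, 169], [69, 135, 170], [70, 139, 176]]
[[71, 139, 173], [72, 139, 176], [71, 139, 176], [76, 145, 181], [67, 135, 170], [111, 106, 103], [49, 50, 47], [38, 41, 39], [35, 29, 33], [35, 35, 35], [34, 36, 38], [32, 31, 29], [36, 35, 33], [41, 38, 38], [35, 33, 33], [31, 33, 34], [39, 39, 40], [35, 44, 47], [44, 89, 112], [45, 89, 114], [47, 93, 116], [50, 95, 117], [47, 93, 118], [53, 101, 126], [77, 148, 185], [76, 149, 186], [78, 148, 184], [71, 141, 178], [71, 139, 174], [68, 128, 161], [43, 89, 114], [45, 90, 114]]
```

Request:
{"fn": "apply_moves", "kwargs": {"moves": [{"tx": 0.9, "ty": 0.45, "tz": 0.0, "wx": 0.0, "wy": 0.0, "wz": 0.0, "claw": 1.0}, {"tx": 0.9, "ty": 0.45, "tz": 0.0, "wx": 0.0, "wy": 0.0, "wz": 0.0, "claw": 1.0}, {"tx": 0.53, "ty": 0.27, "tz": 0.3, "wx": 0.0, "wy": 0.0, "wz": 0.0, "claw": 1.0}, {"tx": 0.0, "ty": 0.0, "tz": 0.5, "wx": 0.0, "wy": 0.0, "wz": 0.0, "claw": 1.0}, {"tx": 0.0, "ty": 0.0, "tz": 0.1, "wx": 0.0, "wy": 0.0, "wz": 0.0, "claw": 1.0}, {"tx": 0.0, "ty": 0.0, "tz": 0.0, "wx": 0.0, "wy": 0.0, "wz": 0.0, "claw": 1.0}]}}

```text
clock: 13.85
eef_pos: [0.5092, 0.1207, 0.1721]
orientation: [[-0.312, 0.95, -0.001], [0.95, 0.312, -0.0], [0.0, -0.001, -1.0]]
contact_force: [-0.1, 0.5, -3.6]
width: 0.0553
grasp_force: 30.0
```

Run:
```python
from h import *
s=bot.sense();p=s['eef_pos'];R=np.array(s['orientation']);print(s['clock'],p,s['contact_force'],s['moment'])
m=bot.camera_model("wrist");a=bot.read_camera("wrist");cv2.imwrite("pics/p2.png",a[...,::-1])
h=cv2.cvtColor(a,cv2.COLOR_RGB2HSV)
c=a[270:390,260:390]
for f in(proj(m,p+R@[.0005,.0005,-.0214]),proj(m,R@[.0005,.0005,0]+[p[0],p[1],.17])):print(f)
cv2.imwrite("pics/p2c.png",cv2.resize(c,(520,480),interpolation=cv2.INTER_CUBIC)[...,::-1])
```

```text
13.85 [0.50916699 0.12071401 0.17211605] [-0.08614223  0.47345293 -3.61168451] [-0.04966658 -0.10430272 -0.02016611]
[324.17741977 323.40038748]
[324.08202696 299.16142425]
```

View pics/p2c.png

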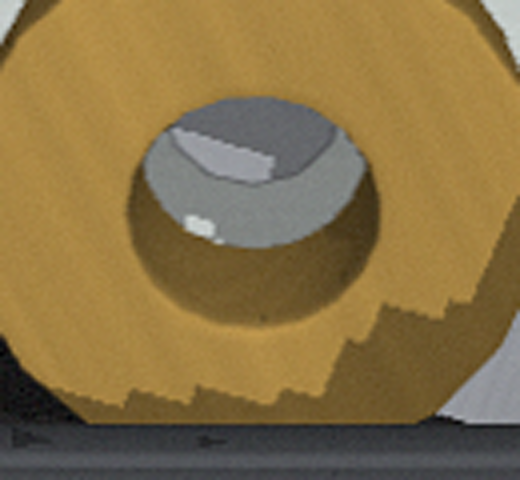

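Through the hole I can see the post top's near edge at px (324,316) and the hole's lower rim at px (324,332). The post is centred sideways but sits a little further along +tool x. I'll work out the gap.

Run:
```python
from h import *
s=bot.sense();p=s['eef_pos'];R=np.array(s['orientation']);m=bot.camera_model("wrist")
print(s['clock'])
f=lambda px,z:(R.T@(plane(m,px,z)-p)*1e3).round(2)
print("post edge",f((324,315.8),.17),"hole edge",f((324,331.8),p[2]+.0034))
```

```text
13.9
post edge [-7.35  0.51  2.42] hole edge [-12.05   0.51  -3.4 ]
```

Request:
{"fn": "apply_moves", "kwargs": {"moves": [{"tx": 0.13, "ty": -0.01, "tz": 0.0, "wx": 0.0, "wy": 0.0, "wz": 0.0, "claw": 1.0}, {"tx": 0.0, "ty": 0.0, "tz": 0.1, "wx": 0.0, "wy": 0.0, "wz": 0.0, "claw": 1.0}, {"tx": 0.0, "ty": 0.0, "tz": 0.1, "wx": 0.0, "wy": 0.0, "wz": 0.0, "claw": 1.0}, {"tx": 0.0, "ty": 0.0, "tz": 0.05, "wx": 0.0, "wy": 0.0, "wz": 0.0, "claw": 1.0}, {"tx": 0.0, "ty": 0.0, "tz": 0.05, "wx": 0.0, "wy": 0.0, "wz": 0.0, "claw": 1.0}]}}

```text
clock: 14.52
eef_pos: [0.5086, 0.1238, 0.1665]
orientation: [[-0.312, 0.95, -0.0], [0.95, 0.312, 0.0], [0.0, -0.0, -1.0]]
contact_force: [-1.2, 0.5, -3.2]
width: 0.0555
grasp_force: 30.0
```

Request:
{"fn": "apply_moves", "kwargs": {"moves": [{"tx": 0.0, "ty": 0.0, "tz": 0.04, "wx": 0.0, "wy": 0.0, "wz": 0.0, "claw": 1.0}, {"tx": 0.0, "ty": 0.0, "tz": 0.0, "wx": 0.0, "wy": 0.0, "wz": 0.0, "claw": 1.0}]}}

```text
clock: 14.78
eef_pos: [0.5086, 0.1238, 0.1657]
orientation: [[-0.313, 0.95, -0.0], [0.95, 0.313, 0.0], [0.0, -0.0, -1.0]]
contact_force: [0.2, 0.2, -3.1]
width: 0.0557
grasp_force: 30.0
```

```bash
cat > f.py <<'E'
from h import *
s=bot.sense();R=np.array(s['orientation'])
print(s['clock'],np.round(s['eef_pos'],4),"F",np.round(s['contact_force'],2),"M",np.round(s['moment'],3),"tool F",(R.T@s['contact_force']).round(2),"tool M",(R.T@s['moment']).round(3),s['width'])
E
python3 f.py
```

```text
14.775 [0.5086 0.1238 0.1657] F [ 0.18  0.18 -3.12] M [-0.067 -0.076 -0.002] tool F [0.12 0.23 3.12] tool M [-0.051 -0.088  0.002] 0.05565401151832351
```

Request:
{"fn": "apply_moves", "kwargs": {"moves": [{"tx": 0.0, "ty": 0.0, "tz": 0.05, "wx": 0.0, "wy": 0.0, "wz": 0.0, "claw": 1.0}, {"tx": 0.0, "ty": 0.0, "tz": 0.05, "wx": 0.0, "wy": 0.0, "wz": 0.0, "claw": 1.0}]}}

```text
clock: 15.02
eef_pos: [0.5086, 0.1237, 0.1638]
orientation: [[-0.312, 0.95, 0.0], [0.95, 0.312, 0.0], [0.0, 0.0, -1.0]]
contact_force: [-0.5, -0.1, -3.2]
width: 0.0558
grasp_force: 30.0
```

Request:
{"fn": "apply_moves", "kwargs": {"moves": [{"tx": 0.0, "ty": 0.0, "tz": 0.05, "wx": 0.0, "wy": 0.0, "wz": 0.0, "claw": 1.0}, {"tx": 0.0, "ty": 0.0, "tz": 0.0, "wx": 0.0, "wy": 0.0, "wz": 0.0, "claw": 1.0}]}}

```text
clock: 15.28
eef_pos: [0.5085, 0.1238, 0.1627]
orientation: [[-0.312, 0.95, -0.0], [0.95, 0.312, 0.0], [0.0, -0.0, -1.0]]
contact_force: [0.6, 0.4, -2.1]
width: 0.0554
grasp_force: 30.0
```

```bash
python3 f.py
```

```text
15.275 [0.5085 0.1238 0.1627] F [ 0.64  0.43 -2.09] M [-0.062 -0.145 -0.039] tool F [0.21 0.74 2.09] tool M [-0.118 -0.104  0.039] 0.05543688778977043
```

Request:
{"fn": "apply_moves", "kwargs": {"moves": [{"tx": 0.0, "ty": 0.0, "tz": 0.05, "wx": 0.0, "wy": 0.0, "wz": 0.0, "claw": 1.0}, {"tx": 0.0, "ty": 0.0, "tz": 0.0, "wx": 0.0, "wy": 0.0, "wz": 0.0, "claw": 1.0}]}}

```text
clock: 15.52
eef_pos: [0.5086, 0.1237, 0.1617]
orientation: [[-0.312, 0.95, -0.0], [0.95, 0.312, 0.0], [0.0, -0.0, -1.0]]
contact_force: [-0.4, -0.2, -2.2]
width: 0.0557
grasp_force: 30.0
```

```bash
python3 f.py
```

```text
15.525 [0.5086 0.1237 0.1617] F [-0.38 -0.24 -2.2 ] M [-0.034 -0.053  0.001] tool F [-0.11 -0.43  2.2 ] tool M [-0.039 -0.049 -0.001] 0.05572928217883195
```

Request:
{"fn": "apply_moves", "kwargs": {"moves": [{"tx": 0.0, "ty": 0.0, "tz": 0.1, "wx": 0.0, "wy": 0.0, "wz": 0.0, "claw": 1.0}, {"tx": 0.0, "ty": 0.0, "tz": 0.1, "wx": 0.0, "wy": 0.0, "wz": 0.0, "claw": 1.0}, {"tx": 0.0, "ty": 0.0, "tz": 0.1, "wx": 0.0, "wy": 0.0, "wz": 0.0, "claw": 1.0}, {"tx": 0.0, "ty": 0.0, "tz": 0.1, "wx": 0.0, "wy": 0.0, "wz": 0.0, "claw": 1.0}]}}

```text
clock: 16.02
eef_pos: [0.5085, 0.1238, 0.1536]
orientation: [[-0.313, 0.95, -0.0], [0.95, 0.313, 0.0], [0.0, -0.0, -1.0]]
contact_force: [-0.3, 0.3, -2.7]
width: 0.0555
grasp_force: 30.0
```

```bash
python3 f.py
```

```text
16.025 [0.5085 0.1238 0.1536] F [-0.26  0.29 -2.71] M [ 0.002 -0.099 -0.045] tool F [ 0.36 -0.16  2.71] tool M [-0.094 -0.029  0.045] 0.05547125743375768
```

Request:
{"fn": "apply_moves", "kwargs": {"moves": [{"tx": 0.0, "ty": 0.0, "tz": 0.18, "wx": 0.0, "wy": 0.0, "wz": 0.0, "claw": 1.0}, {"tx": 0.0, "ty": 0.0, "tz": 0.18, "wx": 0.0, "wy": 0.0, "wz": 0.0, "claw": 1.0}, {"tx": 0.0, "ty": 0.0, "tz": 0.18, "wx": 0.0, "wy": 0.0, "wz": 0.0, "claw": 1.0}, {"tx": 0.0, "ty": 0.0, "tz": 0.18, "wx": 0.0, "wy": 0.0, "wz": 0.0, "claw": 1.0}, {"tx": 0.0, "ty": 0.0, "tz": 0.18, "wx": 0.0, "wy": 0.0, "wz": 0.0, "claw": 1.0}, {"tx": 0.0, "ty": 0.0, "tz": 0.18, "wx": 0.0, "wy": 0.0, "wz": 0.0, "claw": 1.0}, {"tx": 0.0, "ty": 0.0, "tz": 0.15, "wx": 0.0, "wy": 0.0, "wz": 0.0, "claw": 1.0}]}}

```text
clock: 16.9
eef_pos: [0.5085, 0.1238, 0.1289]
orientation: [[-0.312, 0.95, -0.0], [0.95, 0.312, 0.0], [0.0, -0.0, -1.0]]
contact_force: [0.5, -0.8, -3.2]
width: 0.0555
grasp_force: 30.0
```

```bash
python3 f.py
```

```text
16.9 [0.5085 0.1238 0.1289] F [ 0.5  -0.84 -3.23] M [-0.035 -0.157 -0.016] tool F [-0.96  0.22  3.23] tool M [-0.138 -0.082  0.016] 0.05549501032225049
```

Request:
{"fn": "apply_moves", "kwargs": {"moves": [{"tx": 0.0, "ty": 0.0, "tz": 0.1, "wx": 0.0, "wy": 0.0, "wz": 0.0, "claw": 1.0}, {"tx": 0.0, "ty": 0.0, "tz": 0.1, "wx": 0.0, "wy": 0.0, "wz": 0.0, "claw": 1.0}, {"tx": 0.0, "ty": 0.0, "tz": 0.05, "wx": 0.0, "wy": 0.0, "wz": 0.0, "claw": 1.0}, {"tx": 0.0, "ty": 0.0, "tz": 0.0, "wx": 0.0, "wy": 0.0, "wz": 0.0, "claw": 1.0}]}}

```text
clock: 17.4
eef_pos: [0.5086, 0.1238, 0.1242]
orientation: [[-0.312, 0.95, -0.0], [0.95, 0.312, 0.0], [0.0, 0.0, -1.0]]
contact_force: [-0.1, -0.3, -3.7]
width: 0.0554
grasp_force: 30.0
```

```bash
python3 f.py
```

```text
17.4 [0.5086 0.1238 0.1242] F [-0.13 -0.33 -3.69] M [-0.021 -0.091 -0.018] tool F [-0.27 -0.23  3.69] tool M [-0.08  -0.049  0.018] 0.05543547425660476
```

Request:
{"fn": "apply_moves", "kwargs": {"moves": [{"tx": 0.0, "ty": 0.0, "tz": 0.1, "wx": 0.0, "wy": 0.0, "wz": 0.0, "claw": 1.0}, {"tx": 0.0, "ty": 0.0, "tz": 0.1, "wx": 0.0, "wy": 0.0, "wz": 0.0, "claw": 1.0}, {"tx": 0.0, "ty": 0.0, "tz": 0.0, "wx": 0.0, "wy": 0.0, "wz": 0.0, "claw": 1.0}]}}

```text
clock: 17.77
eef_pos: [0.5086, 0.1238, 0.1201]
orientation: [[-0.312, 0.95, 0.0], [0.95, 0.312, 0.0], [0.0, 0.0, -1.0]]
contact_force: [0.1, -0.4, -2.0]
width: 0.0555
grasp_force: 30.0
```

```bash
cat > ptr.py <<'E'
from h import *
F=[]
b=bot.read_camera("scene");F.append(bot.sense()['contact_force']);cv2.imwrite(f"pics/sc{bot.sense()['clock']:.2f}.png",b[...,::-1])
def pts(im):
    h=cv2.cvtColor(im,cv2.COLOR_RGB2HSV)[180:225,345:390]
    o=cv2.inRange(h,(5,120,110),(16,255,255));r=cv2.inRange(h,(0,150,110),(4,255,255))|cv2.inRange(h,(174,150,110),(180,255,255))
    out=[]
    for k in(o,r):
        ys,xs=np.nonzero(k);out+= [(len(xs),round(xs.mean()+345,2),round(ys.mean()+180,2),ys.min()+180,ys.max()+180,xs.min()+345,xs.max()+345)] if len(xs) else [None]
    return out
print("init",pts(cv2.imread("pics/scene0.png")[...,::-1].copy()));print("now",pts(b))
for _ in range(4): bot.read_camera("top");F.append(bot.sense()['contact_force'])
print(np.mean(F,0),np.std(F,0),bot.sense()['eef_pos'],bot.sense()['clock'])
E
python3 ptr.py
```

```text
init [(65, np.float64(361.71), np.float64(205.11), np.int64(197), np.int64(213), np.int64(354), np.int64(371)), (25, np.float64(371.56), np.float64(201.6), np.int64(199), np.int64(204), np.int64(369), np.int64(374))]
now [(21, np.float64(356.71), np.float64(207.71), np.int64(182), np.int64(221), np.int64(354), np.int64(359)), None]
[-0.31920816  0.15697579 -1.52741569] [0.5128895  0.49288758 0.41066682] [0.50866918 0.12377331 0.12025253] 18.025
```

The mean vertical force is −1.5 N against about −3.4 N of ring weight, so the pan is carrying the ring. I'll release it, lift away and move towards the next ring.

Request:
{"fn": "apply_moves", "kwargs": {"moves": [{"tx": 0.0, "ty": 0.0, "tz": 0.0, "wx": 0.0, "wy": 0.0, "wz": 0.0, "claw": -1.0}, {"tx": 0.0, "ty": 0.0, "tz": 0.0, "wx": 0.0, "wy": 0.0, "wz": 0.0, "claw": -1.0}, {"tx": 0.0, "ty": 0.0, "tz": 0.0, "wx": 0.0, "wy": 0.0, "wz": 0.0, "claw": -1.0}, {"tx": 0.0, "ty": 0.0, "tz": -0.5, "wx": 0.0, "wy": 0.0, "wz": 0.0, "claw": -1.0}, {"tx": 0.0, "ty": 0.0, "tz": -1.0, "wx": 0.0, "wy": 0.0, "wz": 0.0, "claw": -1.0}, {"tx": 0.0, "ty": 0.0, "tz": -1.0, "wx": 0.0, "wy": 0.0, "wz": 0.0, "claw": -1.0}, {"tx": 0.0, "ty": 0.0, "tz": -1.0, "wx": 0.0, "wy": 0.0, "wz": 0.0, "claw": -1.0}, {"tx": -0.4, "ty": -0.3, "tz": -0.5, "wx": 0.0, "wy": 0.0, "wz": 0.0, "claw": -1.0}]}}

```text
clock: 19.02
eef_pos: [0.5062, 0.1144, 0.2019]
orientation: [[-0.313, 0.95, 0.003], [0.95, 0.313, 0.0], [-0.0, 0.003, -1.0]]
contact_force: [0.7, -0.3, 0.2]
width: 0.0877
grasp_force: 0.0
```

Request:
{"fn": "apply_moves", "kwargs": {"moves": [{"tx": -0.9, "ty": -0.6, "tz": 0.0, "wx": 0.0, "wy": 0.0, "wz": 0.0, "claw": -1.0}, {"tx": -0.9, "ty": -0.6, "tz": 0.0, "wx": 0.0, "wy": 0.0, "wz": 0.0, "claw": -1.0}, {"tx": -0.9, "ty": -0.6, "tz": 0.0, "wx": 0.0, "wy": 0.0, "wz": 0.0, "claw": -1.0}, {"tx": -0.9, "ty": -0.6, "tz": 0.0, "wx": 0.0, "wy": 0.0, "wz": 0.0, "claw": -1.0}, {"tx": -0.9, "ty": -0.6, "tz": 0.0, "wx": 0.0, "wy": 0.0, "wz": 0.0, "claw": -1.0}, {"tx": -0.9, "ty": -0.6, "tz": 0.5, "wx": 0.0, "wy": 0.0, "wz": 0.0, "claw": -1.0}, {"tx": -0.9, "ty": -0.6, "tz": 0.8, "wx": 0.0, "wy": 0.0, "wz": 0.0, "claw": -1.0}, {"tx": -0.9, "ty": -0.6, "tz": 0.8, "wx": 0.0, "wy": 0.0, "wz": 0.0, "claw": -1.0}]}}

```text
clock: 20.02
eef_pos: [0.4585, -0.0536, 0.1579]
orientation: [[-0.312, 0.95, -0.0], [0.95, 0.312, -0.0], [-0.0, -0.0, -1.0]]
contact_force: [-0.1, -0.1, -1.4]
width: 0.0878
grasp_force: 0.0
```

Request:
{"fn": "apply_moves", "kwargs": {"moves": [{"tx": -0.9, "ty": -0.6, "tz": 0.8, "wx": 0.0, "wy": 0.0, "wz": 0.0, "claw": -1.0}, {"tx": -0.6, "ty": -0.6, "tz": 0.8, "wx": 0.0, "wy": 0.0, "wz": 0.0, "claw": -1.0}, {"tx": 0.0, "ty": 0.0, "tz": 0.0, "wx": 0.0, "wy": 0.0, "wz": 0.0, "claw": -1.0}]}}

```text
clock: 20.4
eef_pos: [0.4439, -0.089, 0.1253]
orientation: [[-0.311, 0.951, -0.003], [0.951, 0.311, 0.001], [0.002, -0.003, -1.0]]
contact_force: [-0.8, 1.3, 0.5]
width: 0.0881
grasp_force: 0.0
```

```bash
python3 w.py w2 .016; python3 ptr.py
```

```text
20.4 [ 0.4439 -0.089   0.1253] tip px [322.8666349  281.66614946]
[  466.9   455.7 14427.5] [ 0.6083 -0.2231  0.016 ] tool mm [-178.7  114.8  108.7]
[ 566.8  394.8 2904.5] [ 0.6601 -0.1484  0.016 ] tool mm [-123.8  187.3  108.6]
[  79.3  394.7 2957. ] [ 0.3041 -0.2663  0.016 ] tool mm [-125.3 -187.6  109.6]
[ 529.   285.8 5263.5] [ 0.5911 -0.0768  0.016 ] tool mm [-34.3 143.9 108.9]
[ 322.3  245.8 5501.5] [ 0.4449 -0.0944  0.016 ] tool mm [ -5.7  -0.4 109.3]
init [(65, np.float64(361.71), np.float64(205.11), np.int64(197), np.int64(213), np.int64(354), np.int64(371)), (25, np.float64(371.56), np.float64(201.6), np.int64(199), np.int64(204), np.int64(369), np.int64(374))]
now [(63, np.float64(362.03), np.float64(208.27), np.int64(200), np.int64(216), np.int64(354), np.int64(371)), (20, np.float64(371.9), np.float64(201.1), np.int64(198), np.int64(204), np.int64(370), np.int64(374))]
[0.39073305 0.25630824 0.49380206] [0.20454473 0.66637249 0.35439981] [ 0.44643858 -0.08816662  0.12680867] 20.7
```

Ring 1 is on the pan: the pointer sank 3.2 px in the scene view. Next I'll grip ring 2 at tool offset (−6.5, −3.5) mm.

Request:
{"fn": "apply_moves", "kwargs": {"moves": [{"tx": -0.33, "ty": -0.17, "tz": 0.9, "wx": 0.0, "wy": 0.0, "wz": 0.0, "claw": -1.0}, {"tx": 0.0, "ty": 0.0, "tz": 1.0, "wx": 0.0, "wy": 0.0, "wz": 0.0, "claw": -1.0}, {"tx": 0.0, "ty": 0.0, "tz": 1.0, "wx": 0.0, "wy": 0.0, "wz": 0.0, "claw": -1.0}, {"tx": 0.0, "ty": 0.0, "tz": 1.0, "wx": 0.0, "wy": 0.0, "wz": 0.0, "claw": -1.0}, {"tx": 0.0, "ty": 0.0, "tz": 1.0, "wx": 0.0, "wy": 0.0, "wz": 0.0, "claw": -1.0}, {"tx": 0.0, "ty": 0.0, "tz": 0.8, "wx": 0.0, "wy": 0.0, "wz": 0.0, "claw": -1.0}, {"tx": 0.0, "ty": 0.0, "tz": 0.5, "wx": 0.0, "wy": 0.0, "wz": 0.0, "claw": -1.0}, {"tx": 0.0, "ty": 0.0, "tz": 0.28, "wx": 0.0, "wy": 0.0, "wz": 0.0, "claw": -1.0}]}}

```text
clock: 21.7
eef_pos: [0.4449, -0.0956, -0.0036]
orientation: [[-0.313, 0.95, 0.0], [0.95, 0.313, 0.0], [0.0, 0.0, -1.0]]
contact_force: [0.5, 0.3, 0.6]
width: 0.0878
grasp_force: 0.0
```

Request:
{"fn": "apply_moves", "kwargs": {"moves": [{"tx": 0.0, "ty": 0.0, "tz": 0.0, "wx": 0.0, "wy": 0.0, "wz": 0.0, "claw": -1.0}, {"tx": 0.0, "ty": 0.0, "tz": 0.0, "wx": 0.0, "wy": 0.0, "wz": 0.0, "claw": 1.0}, {"tx": 0.0, "ty": 0.0, "tz": 0.0, "wx": 0.0, "wy": 0.0, "wz": 0.0, "claw": 1.0}, {"tx": 0.0, "ty": 0.0, "tz": 0.0, "wx": 0.0, "wy": 0.0, "wz": 0.0, "claw": 1.0}, {"tx": 0.0, "ty": 0.0, "tz": 0.0, "wx": 0.0, "wy": 0.0, "wz": 0.0, "claw": 1.0}, {"tx": 0.0, "ty": 0.0, "tz": 0.0, "wx": 0.0, "wy": 0.0, "wz": 0.0, "claw": 1.0}]}}

```text
clock: 22.45
eef_pos: [0.4449, -0.0959, -0.0032]
orientation: [[-0.312, 0.95, 0.001], [0.95, 0.312, -0.0], [-0.0, 0.0, -1.0]]
contact_force: [0.3, 0.7, 2.6]
width: 0.0545
grasp_force: 30.0
```

Run:
```python
from h import *
S,T=bot.camera_model("scene"),bot.camera_model("top")
b=cv2.imread("pics/scene0.png");t=cv2.imread("pics/top0.png")
h=cv2.cvtColor(t,cv2.COLOR_BGR2HSV)[225:265,205:270]
r=cv2.inRange(h,(0,150,90),(4,255,255))|cv2.inRange(h,(174,150,90),(180,255,255));ys,xs=np.nonzero(r);tr=(xs.mean()+205,ys.mean()+225);print("top red",len(xs),tr)
P,e=tri(S,(371.5,201.3),T,tr);print("index tri",P,e)
print("px/mm",(proj(S,P-[0,0,.01])-proj(S,P))/10)
# orange per column in scene: init vs after ring1
import glob
for f in ["pics/scene0.png"]+sorted(glob.glob("pics/sc2*.png")):
    im=cv2.imread(f);h=cv2.cvtColor(im,cv2.COLOR_BGR2HSV)
    o=cv2.inRange(h,(5,120,110),(16,255,255));r=cv2.inRange(h,(0,150,110),(4,255,255))|cv2.inRange(h,(174,150,110),(180,255,255))
    print(f)
    for y in range(194,220): print(y,"".join('o' if o[y,x] else 'r' if r[y,x] else 'w' if im[y,x].min()>200 else '.' for x in range(350,382)))
h=cv2.cvtColor(t,cv2.COLOR_BGR2HSV);o=cv2.inRange(h,(5,120,90),(16,255,255));r=cv2.inRange(h,(0,150,90),(4,255,255))|cv2.inRange(h,(174,150,90),(180,255,255))
for y in range(228,258): print(y,"".join('o' if o[y,x] else 'r' if r[y,x] else 'w' if t[y,x].min()>170 else '.' for x in range(212,262)))
```

```text
top red 59 (np.float64(220.15254237288136), np.float64(248.9322033898305))
index tri [0.46556433 0.24233739 0.10322726] 0.006200445694937208
px/mm [-0.04102036  0.3101132 ]
pics/scene0.png
194 wwwwwwwwwwwww..www..wwwwwwwwwwww
195 wwwwwwwwwwwwwwwwww...wwwwwwwwwww
196 wwwwwwwwwwwww.www...wwwwwwwwwwww
197 wwwwwwwwwwwww.www....o.wwwwwwwww
198 wwwwwwwwwww...ww....oo..wwwwwwww
199 wwwwwwwwww.o..ww...oorrr..wwwwww
200 wwwwwwwww.oo.wwww.ooorrrr.wwwwww
201 wwwwwwwwwooo.www.o.orrrrr.wwwwww
202 wwwwwwww.oo..ww.o.orrrrr..wwwwww
203 wwwwwww.oo...w.o.o..rrrr.wwwwwww
204 wwwwww.oo.w...o.oo.rrrr..wwwwwww
205 wwwww.ooowwww.ooo.......wwwwwwww
206 wwww.ooo.www.ooo...w.wwwwwwwwwww
207 wwwwo.o.www.o.o....wwwwwwwwwwwww
208 www.oo.wwww..o.....wwwwwwwwwwwww
209 wwwwoo.www.ooo.....wwwwwwwwwwwww
210 www.o.....ooo......wwwwwwwwwwwww
211 w.......oooo.ww....wwwwwwwwwwwww
212 ...wwww.o.o..w.....wwwwwwwwwwwww
213 ...wwwww.oo..ww....wwwwwwwwwwwww
214 ...wwwwwwww..w......wwwwwwwwwwww
215 ...wwwwwwwwww..........wwwwwwwww
216 ...wwwwwwwwwww............wwwwww
217 ...wwwwwwwwwww..............wwww
218 ...wwwwwwwwwwww....
[... 1979 characters left out ...]
.........oooooooo.......................
246 ....rrrrrr.....ooooooooo..........................
247 ....rrrrrrrrooooooooo.............................
248 .....rrrrrrrooooo.................................
249 .....rrrrrrrroo...................................
250 .....rrrrrrrrrr...................................
251 ......rrrrrrrro...................................
252 ......rrrrr.......................................
253 ......rrr.........................................
254 ..................................................
255 ..................................................
256 ..................................................
257 ..................................................
```

Request:
{"fn": "apply_moves", "kwargs": {"moves": [{"tx": 0.0, "ty": 0.0, "tz": -0.5, "wx": 0.0, "wy": 0.0, "wz": 0.0, "claw": 1.0}, {"tx": 0.0, "ty": 0.0, "tz": -1.0, "wx": 0.0, "wy": 0.0, "wz": 0.0, "claw": 1.0}, {"tx": 0.0, "ty": 0.0, "tz": -1.0, "wx": 0.0, "wy": 0.0, "wz": 0.0, "claw": 1.0}, {"tx": 0.0, "ty": 0.0, "tz": -1.0, "wx": 0.0, "wy": 0.0, "wz": 0.0, "claw": 1.0}, {"tx": 0.4, "ty": 0.3, "tz": -1.0, "wx": 0.0, "wy": 0.0, "wz": 0.0, "claw": 1.0}, {"tx": 0.9, "ty": 0.6, "tz": -1.0, "wx": 0.0, "wy": 0.0, "wz": 0.0, "claw": 1.0}, {"tx": 0.9, "ty": 0.6, "tz": -1.0, "wx": 0.0, "wy": 0.0, "wz": 0.0, "claw": 1.0}, {"tx": 0.9, "ty": 0.6, "tz": -1.0, "wx": 0.0, "wy": 0.0, "wz": 0.0, "claw": 1.0}]}}

```text
clock: 23.45
eef_pos: [0.4644, -0.0231, 0.1474]
orientation: [[-0.312, 0.95, -0.001], [0.95, 0.312, 0.0], [0.001, -0.001, -1.0]]
contact_force: [0.2, -0.5, -3.6]
width: 0.0551
grasp_force: 30.0
```

Request:
{"fn": "apply_moves", "kwargs": {"moves": [{"tx": 0.9, "ty": 0.6, "tz": -1.0, "wx": 0.0, "wy": 0.0, "wz": 0.0, "claw": 1.0}, {"tx": 0.9, "ty": 0.6, "tz": -1.0, "wx": 0.0, "wy": 0.0, "wz": 0.0, "claw": 1.0}, {"tx": 0.9, "ty": 0.6, "tz": -0.3, "wx": 0.0, "wy": 0.0, "wz": 0.0, "claw": 1.0}, {"tx": 0.9, "ty": 0.6, "tz": 0.0, "wx": 0.0, "wy": 0.0, "wz": 0.0, "claw": 1.0}, {"tx": 0.9, "ty": 0.6, "tz": 0.0, "wx": 0.0, "wy": 0.0, "wz": 0.0, "claw": 1.0}, {"tx": 0.9, "ty": 0.6, "tz": 0.0, "wx": 0.0, "wy": 0.0, "wz": 0.0, "claw": 1.0}, {"tx": 0.5, "ty": 0.3, "tz": 0.0, "wx": 0.0, "wy": 0.0, "wz": 0.0, "claw": 1.0}, {"tx": 0.0, "ty": 0.0, "tz": 0.0, "wx": 0.0, "wy": 0.0, "wz": 0.0, "claw": 1.0}]}}

```text
clock: 24.45
eef_pos: [0.5019, 0.113, 0.1925]
orientation: [[-0.314, 0.95, -0.001], [0.95, 0.314, -0.0], [0.0, -0.001, -1.0]]
contact_force: [0.1, -0.4, -3.3]
width: 0.0549
grasp_force: 30.0
```

```bash
cat > hole.py <<'E'
import sys
from h import *
s=bot.sense();p=s['eef_pos'];R=np.array(s['orientation']);m=bot.camera_model("wrist")
print(s['clock'],p.round(4),"target tool mm",(R.T@([.5086,.1238,p[2]]-p)*1e3).round(1),s['width'])
def rim(a):
    # bright brass top face; hole = non-bright region in it, left/right/top/bottom extents
    h=cv2.cvtColor(a,cv2.COLOR_RGB2HSV);k=(cv2.inRange(h,(14,90,150),(30,255,255)))
    row=k[270:380];c0,r0=325,323
    out=[]
    for cx in(315,320,325,330,335):
        col=k[:,cx];u=r0
        while not col[u-2:u+1].all() : u-=1
        d=r0
        while not col[d:d+3].all() : d+=1
        out.append((u,d))
    for ry in(318,323,328):
        rw=k[ry];l=c0
        while not rw[l-2:l+1].all(): l-=1
        r=c0
        while not rw[r:r+3].all(): r+=1
        out.append((l,r))
    return out
if len(sys.argv)>1: print("p2",rim(cv2.imread("pics/p2.png")[...,::-1].copy()))
a=bot.read_camera("wrist");cv2.imwrite(f"pics/h{s['clock']:.2f}.png",a[...,::-1]);print("now",rim(a))
E
python3 hole.py 1
```

```text
24.45 [0.5019 0.113  0.1925] target tool mm [ 8.2  9.8 -0. ] 0.05494783974767101
p2 [(293, 351), (293, 351), (293, 352), (294, 351), (295, 350), (291, 356), (290, 356), (291, 355)]
now [(296, 352), (295, 353), (295, 353), (295, 353), (297, 351), (291, 355), (291, 355), (291, 355)]
```

Request:
{"fn": "apply_moves", "kwargs": {"moves": [{"tx": 0.45, "ty": 0.49, "tz": 0.3, "wx": 0.0, "wy": 0.0, "wz": 0.0, "claw": 1.0}, {"tx": 0.0, "ty": 0.0, "tz": 0.6, "wx": 0.0, "wy": 0.0, "wz": 0.0, "claw": 1.0}, {"tx": 0.0, "ty": 0.0, "tz": 0.2, "wx": 0.0, "wy": 0.0, "wz": 0.0, "claw": 1.0}, {"tx": 0.0, "ty": 0.0, "tz": 0.1, "wx": 0.0, "wy": 0.0, "wz": 0.0, "claw": 1.0}, {"tx": 0.0, "ty": 0.0, "tz": 0.05, "wx": 0.0, "wy": 0.0, "wz": 0.0, "claw": 1.0}, {"tx": 0.0, "ty": 0.0, "tz": 0.05, "wx": 0.0, "wy": 0.0, "wz": 0.0, "claw": 1.0}]}}

```text
clock: 25.25
eef_pos: [0.509, 0.1242, 0.1667]
orientation: [[-0.312, 0.95, 0.0], [0.95, 0.312, 0.0], [0.0, 0.0, -1.0]]
contact_force: [-0.4, -0.1, -2.3]
width: 0.0546
grasp_force: 30.0
```

Request:
{"fn": "apply_moves", "kwargs": {"moves": [{"tx": 0.0, "ty": 0.0, "tz": 0.05, "wx": 0.0, "wy": 0.0, "wz": 0.0, "claw": 1.0}, {"tx": 0.0, "ty": 0.0, "tz": 0.05, "wx": 0.0, "wy": 0.0, "wz": 0.0, "claw": 1.0}]}}

```text
clock: 25.5
eef_pos: [0.5089, 0.1243, 0.1647]
orientation: [[-0.313, 0.95, 0.0], [0.95, 0.313, 0.0], [0.0, 0.0, -1.0]]
contact_force: [-0.6, -0.1, -3.1]
width: 0.0549
grasp_force: 30.0
```

Request:
{"fn": "apply_moves", "kwargs": {"moves": [{"tx": 0.0, "ty": 0.0, "tz": 0.05, "wx": 0.0, "wy": 0.0, "wz": 0.0, "claw": 1.0}, {"tx": 0.0, "ty": 0.0, "tz": 0.0, "wx": 0.0, "wy": 0.0, "wz": 0.0, "claw": 1.0}]}}

```text
clock: 25.75
eef_pos: [0.5088, 0.1243, 0.1635]
orientation: [[-0.313, 0.95, -0.0], [0.95, 0.313, 0.0], [0.0, -0.0, -1.0]]
contact_force: [0.1, 0.9, -1.8]
width: 0.0549
grasp_force: 30.0
```

```bash
python3 f.py
```

```text
25.75 [0.5088 0.1243 0.1635] F [ 0.11  0.88 -1.83] M [-0.007 -0.156  0.009] tool F [0.8  0.38 1.83] tool M [-0.146 -0.056 -0.009] 0.05486426946326413
```

Request:
{"fn": "apply_moves", "kwargs": {"moves": [{"tx": 0.0, "ty": 0.0, "tz": 0.05, "wx": 0.0, "wy": 0.0, "wz": 0.0, "claw": 1.0}, {"tx": 0.0, "ty": 0.0, "tz": 0.05, "wx": 0.0, "wy": 0.0, "wz": 0.0, "claw": 1.0}]}}

```text
clock: 26.0
eef_pos: [0.5089, 0.1243, 0.1615]
orientation: [[-0.312, 0.95, 0.0], [0.95, 0.312, 0.0], [0.0, 0.0, -1.0]]
contact_force: [0.4, -0.1, -3.2]
width: 0.055
grasp_force: 30.0
```

Request:
{"fn": "apply_moves", "kwargs": {"moves": [{"tx": 0.0, "ty": 0.0, "tz": 0.1, "wx": 0.0, "wy": 0.0, "wz": 0.0, "claw": 1.0}, {"tx": 0.0, "ty": 0.0, "tz": 0.1, "wx": 0.0, "wy": 0.0, "wz": 0.0, "claw": 1.0}, {"tx": 0.0, "ty": 0.0, "tz": 0.1, "wx": 0.0, "wy": 0.0, "wz": 0.0, "claw": 1.0}]}}

```text
clock: 26.38
eef_pos: [0.5088, 0.1242, 0.1554]
orientation: [[-0.312, 0.95, -0.0], [0.95, 0.312, 0.0], [0.0, -0.0, -1.0]]
contact_force: [-0.3, 0.5, -2.6]
width: 0.0549
grasp_force: 30.0
```

```bash
python3 f.py
```

```text
26.375 [0.5088 0.1242 0.1554] F [-0.26  0.49 -2.59] M [-0.044 -0.098 -0.005] tool F [ 0.55 -0.1   2.59] tool M [-0.08  -0.072  0.005] 0.054922626737772845
```

Request:
{"fn": "apply_moves", "kwargs": {"moves": [{"tx": 0.0, "ty": 0.0, "tz": 0.18, "wx": 0.0, "wy": 0.0, "wz": 0.0, "claw": 1.0}, {"tx": 0.0, "ty": 0.0, "tz": 0.18, "wx": 0.0, "wy": 0.0, "wz": 0.0, "claw": 1.0}, {"tx": 0.0, "ty": 0.0, "tz": 0.18, "wx": 0.0, "wy": 0.0, "wz": 0.0, "claw": 1.0}, {"tx": 0.0, "ty": 0.0, "tz": 0.18, "wx": 0.0, "wy": 0.0, "wz": 0.0, "claw": 1.0}, {"tx": 0.0, "ty": 0.0, "tz": 0.18, "wx": 0.0, "wy": 0.0, "wz": 0.0, "claw": 1.0}, {"tx": 0.0, "ty": 0.0, "tz": 0.18, "wx": 0.0, "wy": 0.0, "wz": 0.0, "claw": 1.0}, {"tx": 0.0, "ty": 0.0, "tz": 0.1, "wx": 0.0, "wy": 0.0, "wz": 0.0, "claw": 1.0}, {"tx": 0.0, "ty": 0.0, "tz": 0.1, "wx": 0.0, "wy": 0.0, "wz": 0.0, "claw": 1.0}]}}

```text
clock: 27.38
eef_pos: [0.5088, 0.1243, 0.1299]
orientation: [[-0.312, 0.95, -0.0], [0.95, 0.312, 0.0], [0.0, -0.0, -1.0]]
contact_force: [-0.4, -0.9, -1.5]
width: 0.0547
grasp_force: 30.0
```

Request:
{"fn": "apply_moves", "kwargs": {"moves": [{"tx": 0.0, "ty": 0.0, "tz": 0.1, "wx": 0.0, "wy": 0.0, "wz": 0.0, "claw": 1.0}, {"tx": 0.0, "ty": 0.0, "tz": 0.1, "wx": 0.0, "wy": 0.0, "wz": 0.0, "claw": 1.0}, {"tx": 0.0, "ty": 0.0, "tz": 0.0, "wx": 0.0, "wy": 0.0, "wz": 0.0, "claw": 1.0}]}}

```text
clock: 27.75
eef_pos: [0.5088, 0.1243, 0.1259]
orientation: [[-0.313, 0.95, -0.0], [0.95, 0.313, 0.0], [0.0, -0.0, -1.0]]
contact_force: [-0.5, 0.9, -1.4]
width: 0.0548
grasp_force: 30.0
```

```bash
python3 ptr.py
```

```text
init [(65, np.float64(361.71), np.float64(205.11), np.int64(197), np.int64(213), np.int64(354), np.int64(371)), (25, np.float64(371.56), np.float64(201.6), np.int64(199), np.int64(204), np.int64(369), np.int64(374))]
now [(19, np.float64(358.37), np.float64(209.42), np.int64(180), np.int64(222), np.int64(356), np.int64(360)), None]
[-1.03516181 -0.26164776 -1.10085129] [0.43486303 0.21638943 0.30128073] [0.50877807 0.12425325 0.12602919] 28.0
```

Request:
{"fn": "apply_moves", "kwargs": {"moves": [{"tx": 0.0, "ty": 0.0, "tz": 0.0, "wx": 0.0, "wy": 0.0, "wz": 0.0, "claw": -1.0}, {"tx": 0.0, "ty": 0.0, "tz": 0.0, "wx": 0.0, "wy": 0.0, "wz": 0.0, "claw": -1.0}, {"tx": 0.0, "ty": 0.0, "tz": 0.0, "wx": 0.0, "wy": 0.0, "wz": 0.0, "claw": -1.0}, {"tx": 0.0, "ty": 0.0, "tz": -0.5, "wx": 0.0, "wy": 0.0, "wz": 0.0, "claw": -1.0}, {"tx": 0.0, "ty": 0.0, "tz": -1.0, "wx": 0.0, "wy": 0.0, "wz": 0.0, "claw": -1.0}, {"tx": 0.0, "ty": 0.0, "tz": -1.0, "wx": 0.0, "wy": 0.0, "wz": 0.0, "claw": -1.0}, {"tx": 0.0, "ty": 0.0, "tz": -1.0, "wx": 0.0, "wy": 0.0, "wz": 0.0, "claw": -1.0}, {"tx": 0.5, "ty": 0.5, "tz": -0.2, "wx": 0.0, "wy": 0.0, "wz": 0.0, "claw": -1.0}]}}

```text
clock: 29.0
eef_pos: [0.5163, 0.137, 0.2019]
orientation: [[-0.311, 0.95, 0.003], [0.95, 0.311, 0.0], [-0.001, 0.003, -1.0]]
contact_force: [-0.6, 0.1, -0.7]
width: 0.0876
grasp_force: 0.0
```

Request:
{"fn": "apply_moves", "kwargs": {"moves": [{"tx": 0.9, "ty": 0.9, "tz": 0.0, "wx": 0.0, "wy": 0.0, "wz": 0.0, "claw": -1.0}, {"tx": 0.9, "ty": 0.9, "tz": 0.0, "wx": 0.0, "wy": 0.0, "wz": 0.0, "claw": -1.0}, {"tx": 0.0, "ty": 0.0, "tz": 0.0, "wx": 0.0, "wy": 0.0, "wz": 0.0, "claw": -1.0}, {"tx": 0.0, "ty": 0.0, "tz": 0.0, "wx": 0.0, "wy": 0.0, "wz": 0.0, "claw": -1.0}]}}

```text
clock: 29.5
eef_pos: [0.5376, 0.1823, 0.1994]
orientation: [[-0.313, 0.95, -0.001], [0.95, 0.313, -0.0], [-0.0, -0.001, -1.0]]
contact_force: [-0.1, -0.5, -0.1]
width: 0.0877
grasp_force: 0.0
```

```bash
cat > v.py <<'E'
import sys,pickle
from h import *
s=bot.sense();m=bot.camera_model("wrist");a=bot.read_camera("wrist")
n=sys.argv[1];cv2.imwrite(f"pics/{n}.png",a[...,::-1]);pickle.dump(m,open(n+".pkl","wb"))
h=cv2.cvtColor(a,cv2.COLOR_RGB2HSV)
o=cv2.inRange(h,(5,130,90),(14,255,255));r=cv2.inRange(h,(0,150,90),(4,255,255))|cv2.inRange(h,(174,150,90),(180,255,255))
o[280:]=0;r[280:]=0
for nm,k in(("o",o),("r",r)):
    N,l,st,c=cv2.connectedComponentsWithStats(k)
    for i in range(1,N):
        if st[i,4]>40: print(nm,st[i].tolist(),c[i].round(1))
print(s['clock'],s['eef_pos'])
for y in range(0,250,5): print("".join('o' if o[y,x] else 'r' if r[y,x] else 'w' if a[y,x].min()>215 else '.' for x in range(0,640,5)))
E
python3 v.py v1
```

```text
o [248, 131, 14, 125, 960] [254.3 198.2]
o [225, 193, 12, 63, 517] [230.5 224.6]
r [213, 96, 43, 39, 1225] [236.  111.9]
29.5 [0.53758409 0.18227582 0.19942291]
................................................................................................................................
................................................................................................................................
................................................................................................................................
................................................................................................................................
................................................................................................................................
................................................................................................................................
................................................................................................................................
....................................
[... 4810 characters left out ...]
.......................................................
..............................................o....oo...........................................................................
..............................................oo...oo...........................................................................
..............................................oo...oo...........................................................................
..............................................oo...oo...........................................................................
..............................................oo...oo...........................................................................
```

Request:
{"fn": "apply_moves", "kwargs": {"moves": [{"tx": 0.0, "ty": -1.0, "tz": 0.0, "wx": 0.0, "wy": 0.0, "wz": 0.0, "claw": -1.0}, {"tx": 0.0, "ty": -1.0, "tz": 0.0, "wx": 0.0, "wy": 0.0, "wz": 0.0, "claw": -1.0}, {"tx": 0.0, "ty": -1.0, "tz": 0.0, "wx": 0.0, "wy": 0.0, "wz": 0.0, "claw": -1.0}, {"tx": 0.0, "ty": -1.0, "tz": 0.0, "wx": 0.0, "wy": 0.0, "wz": 0.0, "claw": -1.0}, {"tx": 0.0, "ty": -1.0, "tz": 0.0, "wx": 0.0, "wy": 0.0, "wz": 0.0, "claw": -1.0}, {"tx": 0.0, "ty": 0.0, "tz": 0.0, "wx": 0.0, "wy": 0.0, "wz": 0.0, "claw": -1.0}, {"tx": 0.0, "ty": 0.0, "tz": 0.0, "wx": 0.0, "wy": 0.0, "wz": 0.0, "claw": -1.0}]}}

```text
clock: 30.42
eef_pos: [0.444, 0.151, 0.2003]
orientation: [[-0.312, 0.95, 0.001], [0.95, 0.312, 0.0], [-0.0, 0.001, -1.0]]
contact_force: [-0.2, -0.4, 0.2]
width: 0.0877
grasp_force: 0.0
```

```bash
python3 v.py v2 | grep -v '^\.*$'
```

```text
o [384, 131, 10, 124, 924] [388.1 198.7]
o [409, 193, 10, 62, 503] [413.3 223.3]
r [384, 95, 41, 40, 1103] [402.9 109.9]
30.425 [0.44400478 0.15098006 0.20029208]
....................................................................................r...........................................
.............................................................................rrrrrrrr...........................................
.............................................................................rrrrrrrr...........................................
.............................................................................rrrrrrrr...........................................
.............................................................................rrrrrrrr...........................................
...............................................................................r.rr.............................................
..............................................................................rrr...............................................
..................................
[... 2361 characters left out ...]
....oo...oo............................................
.............................................................................oo...oo............................................
.............................................................................oo...oo............................................
.............................................................................oo...oo............................................
.............................................................................oo...oo............................................
.............................................................................oo...oo............................................
```

Run:
```python
from h import *
import pickle
for n,x0,x1 in(("v1",206,272),("v2",372,440)):
    a=cv2.imread(f"pics/{n}.png")[...,::-1].copy();h=cv2.cvtColor(a,cv2.COLOR_RGB2HSV)
    print(n)
    for y in range(88,146,2):
        print(y,"".join(('R' if h[y,x,2]>165 else 'r') if (h[y,x,0]<5 or h[y,x,0]>172) and h[y,x,1]>130 else 'o' if 5<=h[y,x,0]<15 and h[y,x,1]>130 else 'g' if 60<h[y,x,0]<95 and h[y,x,1]>60 else 'W' if a[y,x].min()>195 else 'w' if a[y,x].min()>140 else '.' for x in range(x0,x1)))
m1,m2=[pickle.load(open(n+".pkl","rb")) for n in("v1","v2")]
```

```text
v1
88 .www.w.w.w.ww.....www.w.wwww..w.w..www.w.w..wwwwww.....wwwww.ww..w
90 wwwww.w.w..www..w..w.wwwww..wwww....wwww...wwwwwwww.ww.ww..www..ww
92 .ww.www..w.ww....ww.wwwww...wwwww.ww.ww..w.wwwwwwww...wwww.ww..w..
94 wwww.ww..w.www...ww.w.www.ww.ww.w........wwwwwwwww.......w.ww..w.w
96 wwwww.......................rrrrrrrrrRRRRRRRRRRRr....ww.wwww..w..w
98 ww.w.w.RRRRRRRRRRrRRRRRRRRRRRRRRRRRRRRRRRRRRRRRRr....wwwwwww..ww..
100 w.wwww.rRRRRRRRRRRRRRRRRRRRRRRRRrRRRRRRRRRRRRRRRr....www.wwwwww...
102 ww.w.ww.RRRRRRRRRRRRRRRRRRRRRRRRRRRRRRRRRRRRRRRRr....wwwwwww.w.w.w
104 w.ww....RRRRRRRRrRRRRRRRRRRRRRRRRRRRRRRRRRRRRRRRrr...wwwww..ww.w.w
106 www.www.RRRRRRRRRRRRRRRRrRRRRRRRRRRRRRRRRRRRRRRRRr.rwwwwww.ww..www
108 .wwww..wRrRRRRRRRRRRRRRRRRRRRRRRRRRRRRRRRRRRRRRRRrrrwwwww.www.wwww
110 ww.ww..wRRrRRRRRRRRRRRRRRRRRRRRRRRRRRRRRRRRRRRRRRrrr.wwww.ww..wwww
112 ww.ww...rRRRRRRRRRRRRRRRRRRRRRRRRRRRRRRRRRRRRRRRRrrr.wwww.ww.wwwww
114 ww.wwww..RRrRRRRRRRRRRRRRRRRRRRRRRRRRRRRRRRRRRRRRrrr.ww.www.wwwwww
116 w..www...RRRRRRRRRRRRRRRRRRRRRRRRRRRRRRRRRRRRRRRRrrr.ww.ww..wwwwww
118 wwww.ww.......rrrrrrrrrrrrrrrrrrrr
[... 2369 characters left out ...]
R....................wwWWWWWWWWW.gggggggggg
128 ...ggg.gg..gg.rRRRRRRRRRRR....................wwWWWWWWWWWwgggggggggg
130 ggg..gggggggg.RRRRRRRRRRRr....................wWWWWWWWWWWwgggggggggg
132 ggggggggggggg.RrooooRRRRr.....................wWWWWWWWWWWwgggggggggg
134 ggggggggggggg.rroooor.rr......................wWWWWWWWWWW.gggggggggg
136 ggggggggggggggg.ooo...........................wWWWWWWWWWW.gggggggggg
138 ggggggggggggggg.ooo...........................wWWWWWWWWWWwgggggggggg
140 gggggggggggggggoooo...........................wWWWWWWWWWWwgggggggggg
142 gggggggggggggggoooo...........................wWWWWWWWWWWwgggggggggg
144 gggggggggggggggoooo...........................wWWWWWWWWWWwgggggggggg
```

Run:
```python
from h import *
import pickle
m1,m2=[pickle.load(open(n+".pkl","rb")) for n in("v1","v2")]
a1,a2=[cv2.imread(f"pics/{n}.png")[...,::-1] for n in("v1","v2")]
for nm,r in(("big",(100,114,220,250)),("mid",(119,121,224,250)),("low",(128,131,243,253)),("bar",(150,180,250,253))): print(nm,a1[r[0]:r[1],r[2]:r[3]].reshape(-1,3).mean(0).round(0))
for nm,r in(("big",(100,114,390,420)),("mid",(119,121,390,415)),("low",(127,131,388,396)),("bar",(150,180,388,390))): print(nm,a2[r[0]:r[1],r[2]:r[3]].reshape(-1,3).mean(0).round(0))
O=np.array([.509,.1225,0]);yp=np.array([-.312,.95,0]);xp=np.array([.95,.312,0])
for nm,p1,p2 in(("big centre top row",(233.5,97),(404,95.5)),("big bottom",(234.5,117),(404,117)),("big L top",(213,98),(384,95.5)),("big R top",(254,97),(424.5,95.5)),("mid L",(220,119),(386,118.5)),("mid R",(253.5,119),(418.5,118.5)),("mid bot c",(236.5,125),(402.5,125)),("B low R",(253.5,130),(418.5,130)),("A low",(220,130),(386,130))):
    P,e=tri(m1,p1,m2,p2);print(nm,"x'",((P-O)@xp*1e3).round(1),"y'",((P-O)@yp*1e3).round(1),"z",(P[2]*1e3).round(1),"err",(e*1e3).round(1))
def cen(a,row,lo,hi):
    h=cv2.cvtColor(a[row-3:row+4].copy(),cv2.COLOR_RGB2HSV);k=cv2.inRange(h,(5,130,90),(14,255,255));k[:,:lo]=0;k[:,hi:]=0
    xs=np.nonzero(k)[1];return xs.mean(),xs.min(),xs.max()
for row in(205,225,245):
    for nm,r1,r2 in(("A",(222,240),(380,398)),("B",(244,266),(402,422))):
        u,v=cen(a1,row,*r1),cen(a2,row,*r2);P,e=tri(m1,(u[0],row),m2,(v[0],row));print(nm,row,np.round(u,1),np.round(v,1),"x'",((P-O)@xp*1e3).round(1),"y'",((P-O)@yp*1e3).round(1),"z",(P[2]*1e3).round(1),(e*1e3).round(1))
```

```text
big [169.  62.  60.]
mid [117.  41.  40.]
low [174.  41.  37.]
bar [215. 106.  38.]
big [180.  58.  57.]
mid [127.  55.  54.]
low [178.  58.  55.]
bar [152.  75.  27.]
big centre top row x' -6.2 y' 136.5 z 109.0 err 0.5
big bottom x' -5.8 y' 124.9 z 110.0 err 0.4
big L top x' -17.9 y' 136.2 z 110.0 err 0.8
big R top x' 5.7 y' 136.5 z 109.1 err 0.7
mid L x' -15.6 y' 123.9 z 104.8 err 0.2
mid R x' 4.1 y' 124.0 z 103.3 err 0.1
mid bot c x' -5.7 y' 120.3 z 105.5 err 0.4
B low R x' 4.2 y' 117.5 z 104.7 err 0.2
A low x' -15.5 y' 117.4 z 106.2 err 0.5
A 205 [228.9 225.  233. ] [388. 384. 392.] x' -12.6 y' 72.3 z 105.7 0.5
B 205 [254.8 250.  259. ] [413.9 410.  418. ] x' 3.5 y' 72.3 z 105.8 0.4
A 225 [230.5 226.  235. ] [388. 384. 392.] x' -12.2 y' 59.7 z 106.0 0.5
B 225 [256. 252. 260.] [413.3 409.  417. ] x' 3.8 y' 59.7 z 105.9 0.5
A 245 [232.1 228.  236. ] [387.5 384.  391. ] x' -11.9 y' 46.7 z 105.8 0.5
B 245 [257.3 253.  261. ] [412.5 409.  416. ] x' 4.1 y' 46.6 z 105.5 0.5
```

Run:
```python
from h import *
S,T=bot.camera_model("scene"),bot.camera_model("top")
O=np.array([.509,.1225,0]);yp=np.array([-.312,.95,0]);xp=np.array([.95,.312,0])
w=lambda x,y,z:O+xp*x/1e3+yp*y/1e3+[0,0,z/1e3]
for nm,m in(("S",S),("T",T)):
    print(nm,"plate",[proj(m,w(x,y,109.5)).round(1).tolist() for x in(-18,6) for y in(125,136.5)])
    for z in(105,131): print(nm,"collar",z,[proj(m,w(x,y,z)).round(1).tolist() for x in(-15.5,4.2) for y in(117,124)])
    for z in(106,131): print(nm,"bar ends",z,[proj(m,w(x,117,z)).round(1).tolist() for x in(-12.4,3.7)])
b=bot.read_camera("scene");t=bot.read_camera("top");cv2.imwrite("pics/s2.png",b[...,::-1]);cv2.imwrite("pics/t2.png",t[...,::-1]);print(bot.sense()['clock'])
def show(a,x0,x1,y0,y1):
    h=cv2.cvtColor(a,cv2.COLOR_RGB2HSV)
    for y in range(y0,y1): print(y,"".join('r' if (h[y,x,0]<5 or h[y,x,0]>172) and h[y,x,1]>110 else 'o' if 5<=h[y,x,0]<17 and h[y,x,1]>110 else '.' for x in range(x0,x1)))
print("scene init x345");show(cv2.imread("pics/scene0.png")[...,::-1].copy(),345,385,194,222)
print("scene now");show(b,345,385,194,222)
print("top now x205");show(t,205,262,226,258)
```

```text
S plate [[365.0, 198.1], [367.1, 195.8], [373.7, 201.4], [375.7, 198.9]]
S collar 105 [[364.3, 201.5], [365.6, 200.1], [371.4, 204.2], [372.6, 202.7]]
S collar 131 [[365.3, 193.3], [366.6, 191.8], [372.5, 196.0], [373.8, 194.5]]
S bar ends 106 [[365.5, 201.7], [371.3, 203.8]]
S bar ends 131 [[366.5, 193.7], [372.3, 195.9]]
T plate [[221.5, 252.8], [216.9, 254.3], [218.7, 243.4], [214.1, 244.9]]
T collar 105 [[224.6, 251.2], [221.8, 252.1], [222.3, 243.5], [219.5, 244.4]]
T collar 131 [[223.3, 249.3], [220.5, 250.1], [221.0, 241.4], [218.2, 242.3]]
T bar ends 106 [[224.2, 249.9], [222.3, 243.6]]
T bar ends 131 [[223.0, 248.0], [221.1, 241.6]]
30.575
scene init x345
194 ........................................
195 ........................................
196 ........................................
197 ..........................o.............
198 .........................oo.............
199 ................oo......oorrrr..........
200 ...............oo......ooorrrr..........
201 ..............ooo.....o.orrrrr..........
202 ..............oo.....o.orrrrrr..........
203 .............oo...
[... 3399 characters left out ...]
..................
247 .............rrrrrr.......ooooo..........................
248 ..............rrrrrrroooooooooo..........................
249 ..............rrrrrrroooooooo..........................or
250 ..............rrrrrroooo.........o....................rrr
251 ..............rrrrrroo..........oorr................rorro
252 ..............rrrr...............orrorrr.........rrrrrrrr
253 ..............rrr................orrrrrrrrrrrrrorrrorrrro
254 ..................................orrrrrrrrrrrrrorrrooror
255 ..................................orrrrrrrrrrrrrrrrrrrrrr
256 ...................................orrrrrrrrrrrororrrrro.
257 ...................................ooor..rrrorrroror.....
```

```bash
cat > edge.py <<'E'
from h import *
import pickle,sys
V={n:(pickle.load(open(n+".pkl","rb")),cv2.imread(f"pics/{n}.png")[...,::-1].astype(float)) for n in sys.argv[1:3]}
O=np.array([.509,.1225,0]);yp=np.array([-.312,.95,0]);xp=np.array([.95,.312,0])
def edges(a,r0,r1,lo,hi):
    p=(a[r0:r1,lo:hi,0]-a[r0:r1,lo:hi,1]).mean(0);p=p-np.minimum(p[0],p[-1]);t=.5*np.percentile(p,85)
    i=np.nonzero(p>t)[0];l,r=i[0],i[-1]
    L=l-(p[l]-t)/(p[l]-p[l-1]);Rr=r+(p[r]-t)/(p[r]-p[r+1]);return lo+L,lo+Rr
def z(row,u1,u2):
    (m1,_),(m2,_)=V.values();P,e=tri(m1,(u1,row),m2,(u2,row));return ((P-O)@xp*1e3).round(1),((P-O)@yp*1e3).round(1),(P[2]*1e3).round(2)
E
cat > e1.py <<'E'
from edge import *
(m1,a1),(m2,a2)=V.values()
for r0,r1 in((118,122),(122,126)):
    e,f=edges(a1,r0,r1,210,266),edges(a2,r0,r1,376,432);print("collar",r0,np.round(e,1),np.round(f,1),"L",z((r0+r1-1)/2,e[0],f[0]),"R",z((r0+r1-1)/2,e[1],f[1]),"c",z((r0+r1-1)/2,sum(e)/2,sum(f)/2))
for r0,r1 in((127,131),):
    e=edges(a1,r0,r1,236,266);f=edges(a2,r0,r1,376,404);print("low R in v1",e,"low L in v2",f)
for r0,r1 in((195,205),(205,215),(225,235),(240,250)):
    for nm,q1,q2 in(("A",(216,243),(374,401)),("B",(242,268),(400,426))):
        e,f=edges(a1,r0,r1,*q1),edges(a2,r0,r1,*q2);print(nm,r0,np.round(e,1),np.round(f,1),z((r0+r1-1)/2,sum(e)/2,sum(f)/2))
for r0,r1 in((136,140),(140,146),(150,160),(170,180)):
    print("bar end v1 B",np.round(edges(a1,r0,r1,242,266),1),"v2 A",np.round(edges(a2,r0,r1,378,402),1))
for y in(120,124,129): print(y,(a1[y,214:262,0]-a1[y,214:262,1]).astype(int).tolist(),"\n",(a2[y,380:426,0]-a2[y,380:426,1]).astype(int).tolist())
E
python3 e1.py v1 v2
```

```text
collar 118 [219.4 253.6] [385.4 419.4] L (np.float64(-15.9), np.float64(123.5), np.float64(104.88)) R (np.float64(4.4), np.float64(123.5), np.float64(104.68)) c (np.float64(-5.8), np.float64(123.5), np.float64(104.69))
collar 122 [219.7 253.7] [385.3 419.2] L (np.float64(-15.9), np.float64(121.2), np.float64(104.87)) R (np.float64(4.4), np.float64(121.2), np.float64(104.78)) c (np.float64(-5.7), np.float64(121.2), np.float64(104.73))
low R in v1 (np.float64(241.3913612565445), np.float64(254.03180661577608)) low L in v2 (np.float64(385.42068557919623), np.float64(397.47511363636363))
A 195 [224.3 233.3] [383.6 392.7] (np.float64(-12.6), np.float64(75.6), np.float64(105.13))
B 195 [249.8 258.8] [409.6 418.4] (np.float64(3.4), np.float64(75.8), np.float64(105.89))
A 205 [224.9 233.9] [383.8 392.5] (np.float64(-12.4), np.float64(69.5), np.float64(105.71))
B 205 [250.6 259.3] [409.5 418.1] (np.float64(3.6), np.float64(69.5), np.float64(106.0))
A 225 [226.7 235.1] [383.7 392.1] (np.float64(-12.1), np.float64(56.8), np.float64(106.03))
B 225 [251.9 260.5] [409.1 417.5] (np.float64(3.9), np.float64(56.9), np.float64(106.23))
A 240 [227.7 236.3] [383.5 391.8] (np.float64(-11.9), np.float64(47.1), np.float64(106.16))
B 240 [252.9 261.4] [408.5 416.8] (np.float64(4.1), np.float64(47.1), np.float64(105.96))Traceback (most recent call last):
  File "e1.py", line 11, in <module>
    print("bar end v1 B",np.round(edges(a1,r0,r1,242,266),1),"v2 A",np.round(edges(a2,r0,r1,378,402),1))
                                                                             ~~~~~^^^^^^^^^^^^^^^^^^
  File "edge.py", line 8, in edges
    L=l-(p[l]-t)/(p[l]-p[l-1]);Rr=r+(p[r]-t)/(p[r]-p[r+1]);return lo+L,lo+Rr
                                                   ~^^^^^
IndexError: index 24 is out of bounds for axis 0 with size 24
```

```bash
cat > e2.py <<'E'
from edge import *
from scipy.optimize import brentq
(m1,a1),(m2,a2)=V.values()
xy=lambda m,u,row,zz:(plane(m,(u,row),zz)-O)
def solve(row,u1,u2,s): # u1: feature B in view1, u2: feature A in view2, true x' spacing s
    return brentq(lambda q:(xy(m1,u1,row,q)-xy(m2,u2,row,q))@xp*1e3-s,.06,.16)*1e3
def lim(a,r0,r1,lo,hi):
    k=a[r0:r1,lo:hi];p=(k[...,0]-k[...,1]).mean(0);t=45
    i=np.nonzero(p>t)[0];l,r=i[0],i[-1];return lo+l-(p[l]-t)/(p[l]-p[l-1]),lo+r+(p[r]-t)/(p[r]-p[r+1])
rows=[(137,143),(143,150),(150,160),(160,170),(170,180),(180,190),(195,205),(205,215),(225,235),(240,250)]
for r0,r1 in rows:
    e=lim(a1,r0,r1,240,272);f=lim(a2,r0,r1,372,402);row=(r0+r1-1)/2
    zz=solve(row,sum(e)/2,sum(f)/2,16.0);print(r0,np.round(e,1),np.round(f,1),"y'",(xy(m1,e[0],row,.105)@yp*1e3).round(0),"z",round(zz,2))
for r0,r1 in((118,122),(122,126)):
    e,f=lim(a1,r0,r1,205,272),lim(a2,r0,r1,372,436);print("collar",[round(solve((r0+r1-1)/2,e[1],f[0],20.1+d),2) for d in(-.3,0,.3)],[round(float(x),1) for x in e+f])
E
python3 e2.py v1 v2
```

```text
137 [248.7 252.6] [387.1 390.8] y' 112.0 z 105.84
143 [249.2 253.1] [386.9 390.5] y' 108.0 z 105.34
150 [249.4 253.6] [386.9 390.6] y' 103.0 z 105.85
160 [247.6 256.6] [384.5 392.9] y' 97.0 z 106.0
170 [248.2 257.3] [384.3 392.7] y' 91.0 z 105.88
180 [249.  257.8] [384.2 392.5] y' 85.0 z 105.78
195 [249.9 258.7] [384.  392.3] y' 76.0 z 105.82
205 [250.4 259.5] [384.  392.3] y' 70.0 z 106.0
225 [251.7 260.6] [383.6 392.3] y' 57.0 z 106.28
240 [252.7 261.5] [383.4 392. ] y' 47.0 z 106.27
collar [103.7, 104.71, 105.71] [219.5, 253.5, 385.6, 419.3]
collar [103.41, 104.42, 105.42] [219.7, 253.7, 385.4, 419.1]
```

The red index collar triangulates to z ≈ 104.7 mm, and the pointer is at about 105–106 mm. That is too close to call, so I'll take two wider side views for a longer baseline.

Request:
{"fn": "apply_moves", "kwargs": {"moves": [{"tx": 0.0, "ty": -1.0, "tz": 0.0, "wx": 0.0, "wy": 0.0, "wz": 0.0, "claw": -1.0}, {"tx": 0.0, "ty": -1.0, "tz": 0.0, "wx": 0.0, "wy": 0.0, "wz": 0.0, "claw": -1.0}, {"tx": 0.0, "ty": -1.0, "tz": 0.0, "wx": 0.0, "wy": 0.0, "wz": 0.0, "claw": -1.0}, {"tx": 0.0, "ty": 0.0, "tz": 0.0, "wx": 0.0, "wy": 0.0, "wz": 0.0, "claw": -1.0}, {"tx": 0.0, "ty": 0.0, "tz": 0.0, "wx": 0.0, "wy": 0.0, "wz": 0.0, "claw": -1.0}]}}

```text
clock: 31.2
eef_pos: [0.3869, 0.1324, 0.2004]
orientation: [[-0.312, 0.95, 0.001], [0.95, 0.312, 0.0], [-0.0, 0.002, -1.0]]
contact_force: [0.2, -0.1, 0.3]
width: 0.0876
grasp_force: 0.0
```

```bash
python3 v.py v3 | grep -v '^\.*$' | head -8
python3 - <<'E'
from h import *
a=cv2.imread("pics/v3.png")[...,::-1].copy();h=cv2.cvtColor(a,cv2.COLOR_RGB2HSV)
k=(((h[...,0]<15)|(h[...,0]>172))&(h[...,1]>130));k[280:]=0;xs=np.nonzero(k[80:160])[1];x0=int(np.median(xs))-45
for y in range(88,160,2): print(y,"".join(('R' if h[y,x,2]>165 else 'r') if (h[y,x,0]<5 or h[y,x,0]>172) and h[y,x,1]>130 else 'o' if 5<=h[y,x,0]<15 and h[y,x,1]>130 else 'g' if 60<h[y,x,0]<95 and h[y,x,1]>60 else '.' for x in range(x0,x0+90)),x0)
E
```

```text
o [475, 132, 17, 125, 978] [483.8 199.4]
o [502, 188, 13, 69, 550] [507.3 220.4]
r [485, 98, 41, 38, 1195] [503.1 112.9]
31.2 [0.38691037 0.13243934 0.20035161]
..................................................................................................rrrrrrrr......................
..................................................................................................rrrrrrrr......................
..................................................................................................rrrrrrrr......................
.................................................................................................rrrrrrrr.......................
88 .......................................................................................... 453
90 .......................................................................................... 453
92 .......................................................................................... 453
94 .......................................................................................... 453
96 ............................
[... 2434 characters left out ...]
... 453
146 gggggggggggggggggggggggg........ooooo..................................................... 453
148 ggggggggggggggggggggggg.........ooooo..................................................... 453
150 ggggggggggggggggggggggg.........ooooo..................................................... 453
152 ggggggggggggggggggggggg........oooooo..................................................... 453
154 ggggggggggggggggggggggg........oooooo..................................................... 453
156 ggggggggggggggggggggggg........ooooo...................................................... 453
158 ggggggggggggggggggggggg........oooooo..................................................... 453
```

Request:
{"fn": "apply_moves", "kwargs": {"moves": [{"tx": 0.0, "ty": 1.0, "tz": 0.0, "wx": 0.0, "wy": 0.0, "wz": 0.0, "claw": -1.0}, {"tx": 0.0, "ty": 1.0, "tz": 0.0, "wx": 0.0, "wy": 0.0, "wz": 0.0, "claw": -1.0}, {"tx": 0.0, "ty": 1.0, "tz": 0.0, "wx": 0.0, "wy": 0.0, "wz": 0.0, "claw": -1.0}, {"tx": 0.0, "ty": 1.0, "tz": 0.0, "wx": 0.0, "wy": 0.0, "wz": 0.0, "claw": -1.0}, {"tx": 0.0, "ty": 1.0, "tz": 0.0, "wx": 0.0, "wy": 0.0, "wz": 0.0, "claw": -1.0}, {"tx": 0.0, "ty": 1.0, "tz": 0.0, "wx": 0.0, "wy": 0.0, "wz": 0.0, "claw": -1.0}, {"tx": 0.0, "ty": 1.0, "tz": 0.0, "wx": 0.0, "wy": 0.0, "wz": 0.0, "claw": -1.0}, {"tx": 0.0, "ty": 1.0, "tz": 0.0, "wx": 0.0, "wy": 0.0, "wz": 0.0, "claw": -1.0}]}}

```text
clock: 32.25
eef_pos: [0.5406, 0.1832, 0.1995]
orientation: [[-0.313, 0.95, 0.0], [0.95, 0.313, 0.0], [0.0, 0.0, -1.0]]
contact_force: [0.8, -0.1, 0.5]
width: 0.0877
grasp_force: 0.0
```

Request:
{"fn": "apply_moves", "kwargs": {"moves": [{"tx": 0.0, "ty": 1.0, "tz": 0.0, "wx": 0.0, "wy": 0.0, "wz": 0.0, "claw": -1.0}, {"tx": 0.0, "ty": 1.0, "tz": 0.0, "wx": 0.0, "wy": 0.0, "wz": 0.0, "claw": -1.0}, {"tx": 0.0, "ty": 1.0, "tz": 0.0, "wx": 0.0, "wy": 0.0, "wz": 0.0, "claw": -1.0}, {"tx": 0.0, "ty": 1.0, "tz": 0.0, "wx": 0.0, "wy": 0.0, "wz": 0.0, "claw": -1.0}, {"tx": 0.0, "ty": 1.0, "tz": 0.0, "wx": 0.0, "wy": 0.0, "wz": 0.0, "claw": -1.0}, {"tx": 0.0, "ty": 0.0, "tz": 0.0, "wx": 0.0, "wy": 0.0, "wz": 0.0, "claw": -1.0}, {"tx": 0.0, "ty": 0.0, "tz": 0.0, "wx": 0.0, "wy": 0.0, "wz": 0.0, "claw": -1.0}]}}

```text
clock: 33.12
eef_pos: [0.633, 0.2136, 0.1993]
orientation: [[-0.313, 0.95, -0.001], [0.95, 0.313, -0.0], [0.0, -0.001, -1.0]]
contact_force: [0.4, 0.3, 0.3]
width: 0.0878
grasp_force: 0.0
```

```bash
python3 v.py v4 | grep -v '^\.*$' | head -8
python3 - <<'E'
from h import *
a=cv2.imread("pics/v4.png")[...,::-1].copy();h=cv2.cvtColor(a,cv2.COLOR_RGB2HSV)
k=(((h[...,0]<15)|(h[...,0]>172))&(h[...,1]>130));k[280:]=0;xs=np.nonzero(k[80:160])[1];x0=int(np.median(xs))-45
for y in range(88,160,2): print(y,"".join(('R' if h[y,x,2]>165 else 'r') if (h[y,x,0]<5 or h[y,x,0]>172) and h[y,x,1]>130 else 'o' if 5<=h[y,x,0]<15 and h[y,x,1]>130 else 'g' if 60<h[y,x,0]<95 and h[y,x,1]>60 else '.' for x in range(x0,x0+90)),x0)
E
```

```text
o [85, 134, 25, 124, 1145] [ 96.3 199.4]
o [66, 188, 20, 68, 615] [ 75.6 222.7]
r [47, 100, 44, 38, 1127] [ 69.9 115.3]
33.125 [0.6330187  0.213649   0.19927059]
..............rrr...............................................................................................................
..........rrrrrrrr..............................................................................................................
..........rrrrrrrr..............................................................................................................
..........rrrrrrrr..............................................................................................................
88 .......................................................................................... 31
90 .......................................................................................... 31
92 .......................................................................................... 31
94 .......................................................................................... 31
96 ...............................
[... 2399 characters left out ...]
ggggggggggg 31
146 .......................................................oooooo................ggggggggggggg 31
148 .............g..........................................ooooo................ggggggggggggg 31
150 ........................................................ooooo................ggggggggggggg 31
152 ........................................................oooooo...............ggggggggggggg 31
154 ........................................................oooooo...............ggggggggggggg 31
156 .........................................................ooooo................gggggggggggg 31
158 .........................................................ooooo................gggggggggggg 31
```

```bash
cat > e3.py <<'E'
from h import *
import pickle
V={n:(pickle.load(open(n+".pkl","rb")),cv2.imread(f"pics/{n}.png")[...,::-1].astype(float)) for n in("v1","v2","v3","v4")}
O=np.array([.509,.1225,0]);yp=np.array([-.312,.95,0]);xp=np.array([.95,.312,0])
def lim(n,row,lo,hi,t=45):
    k=cv2.GaussianBlur(V[n][1],(1,3),0)[row,lo:hi];p=k[:,0]-k[:,1];i=np.nonzero(p>t)[0];l,r=i[0],i[-1]
    return np.array([lo+l-(p[l]-t)/(p[l]-p[l-1]),lo+r+(p[r]-t)/(p[r]-p[r+1])])
# at given y' & z guess .105, find row in each view
def rowat(n,x,y,z=.105): return proj(V[n][0],O+xp*x/1e3+yp*y/1e3+[0,0,z])
def feat(x,y,w,views):
    out={}
    for n in views:
        c=rowat(n,x,y);row=int(round(c[1]));lo,hi=int(c[0]-w),int(c[0]+w);out[n]=(row,lim(n,row,lo,hi))
    return out
def solvez(f,which):
    A=[];b=[]
    for n,(row,e) in f.items():
        u=e.mean() if which=="c" else e[which];o,d=ray(V[n][0],(u,row));s=(d@xp)/d[2];A.append([1,-s]);b.append((o-O)@xp-s*o[2])
    q,res,_,_=np.linalg.lstsq(np.array(A),np.array(b),rcond=None);r=np.array(A)@q-b;return (q*1e3).round(2),(r*1e3).round(2)
for nm,x,vs in(("A",-12.6,("v2","v3")),("B",3.0,("v1","v4"))):
    for y in(101,104,107,110,113):
        try:
            f=feat(x-.5 if nm=="A" else x,y,12,vs);print(nm,y,{k:(v[0],v[1].round(1).tolist()) for k,v in f.items()},*solvez(f,"c"))
        except Exception as ex: print(nm,y,ex)
for y in(121.0,122.0,123.0):
    f=feat(-5.8,y,24,("v1","v2","v3","v4"))
    print("collar",y,{k:(v[0],v[1].round(1).tolist()) for k,v in f.items()});
    for nm,i in(("L",0),("R",1),("c","c")): print("  ",nm,"all",*solvez(f,i)," left pair",solvez({k:f[k] for k in("v2","v3")},i)[0]," right pair",solvez({k:f[k] for k in("v1","v4")},i)[0])
E
python3 e3.py
python3 - <<'E'
import cv2,numpy as np
for n,x0,x1,rows in(("v4",76,100,range(128,146)),("v3",480,502,range(126,144))):
    a=cv2.imread(f"pics/{n}.png")[...,::-1].astype(int);print(n)
    for y in rows: print(y," ".join(f"{a[y,x,0]:3d}/{a[y,x,1]:<3d}" for x in range(x0,x1)) )
E
```

```text
A 101 {'v2': (157, [386.8, 390.6]), 'v3': (159, [483.5, 489.9])} [-13.35 106.07] [0. 0.]
A 104 {'v2': (152, [387.0, 390.5]), 'v3': (154, [485.0, 488.8])} [-13.4  105.84] [0. 0.]
A 107 {'v2': (147, [386.9, 390.5]), 'v3': (149, [484.9, 489.3])} [-13.49 105.69] [0. 0.]
A 110 {'v2': (142, [386.9, 390.8]), 'v3': (144, [485.0, 489.6])} [-13.44 105.13] [ 0. -0.]
A 113 {'v2': (137, [387.3, 390.7]), 'v3': (139, [485.5, 490.3])} [-13.51 105.63] [0. 0.]
B 101 {'v1': (158, [247.9, 255.0]), 'v4': (160, [86.5, 93.5])} [  2.4  104.95] [0. 0.]
B 104 {'v1': (153, [249.5, 253.5]), 'v4': (155, [86.8, 91.0])} [  2.75 106.19] [0. 0.]
B 107 {'v1': (148, [249.3, 253.2]), 'v4': (150, [86.2, 91.1])} [  2.59 105.51] [0. 0.]
B 110 {'v1': (143, [248.9, 252.9]), 'v4': (145, [85.5, 90.4])} [  2.46 105.45] [-0. -0.]
B 113 {'v1': (138, [248.6, 252.5]), 'v4': (140, [84.9, 90.1])} [  2.29 104.97] [ 0. -0.]
collar 121.0 {'v1': (124, [219.6, 253.6]), 'v2': (124, [385.4, 419.1]), 'v3': (126, [484.1, 517.6]), 'v4': (127, [57.4, 90.3])}
   L all [-16.04 104.97] [-0.14 -0.2   0.21  0.13]  left pair [-15.6  103.18]  right p
[... 7196 characters left out ...]
   91/90   88/89   87/88   68/32  119/57  214/104 232/117 218/106 136/68   59/65   86/89   88/91   94/93   60/59   40/39   85/85   86/87   87/87   93/90   40/38 
141  15/10   88/89   90/90   86/89   77/79   66/29  121/58  220/112 231/115 212/102  91/46   59/62   86/90   84/85   91/91   58/54   38/41   81/83   85/85   88/88   88/88   41/38 
142  25/27   90/93   87/88   91/93   66/65   63/32  125/58  237/121 234/119 212/101  94/54   68/72   85/86   88/89   89/87   59/60   50/52   83/83   87/89   90/91   89/91   36/37 
143  32/29   86/86   90/92   91/94   61/64   75/33  121/58  238/122 233/117 210/100  52/39   62/70   90/89   87/90   86/86   58/58   55/54   86/84   88/90   85/87   89/88   44/42
```

```bash
cat >> e3.py <<'E'
print("---- lower threshold, all rows")
# integrate: sub-pixel edges with half level of the local face on each side
def half(n,row,lo,hi):
    p=(V[n][1][row,lo:hi,0]-V[n][1][row,lo:hi,1]);i=np.nonzero(p>38)[0];l,r=i[0],i[-1]
    # area method: left face level / right face level taken from the brightest two pixels inside
    def ed(seq):  # from outside in
        k=next(j for j in range(len(seq)) if seq[j]>22);t=.5*min(max(seq[k:k+3]),1e9);
        t=.5*(seq[k+1] if seq[k]<.6*seq[k+1] else seq[k]);j=next(j for j in range(len(seq)) if seq[j]>t)
        return j-(seq[j]-t)/(seq[j]-seq[j-1])
    return np.array([lo+ed(p),hi-1-ed(p[::-1])])
for nm,x,vs in(("A",-13.4,("v2","v3")),("B",2.5,("v1","v4"))):
    Z=[]
    for y in np.arange(102.5,114.6,.6):
        f={}
        for n in vs:
            c=rowat(n,x,y);row=int(round(c[1]));f[n]=(row,half(n,row,int(c[0]-9),int(c[0]+10)))
        q,_=solvez(f,"c");Z.append([*q,*(np.diff(f[n][1])[0] for n in vs)])
    Z=np.array(Z);print(nm,"median x',z,width",np.median(Z,0).round(2),"mean",Z.mean(0).round(2),"sd",Z.std(0).round(2))
for y in(45,50,55,60,65,70):
    for nm,x in(("A",-12.2),("B",3.8)):
        f=feat(x+(60-y)*.022,y,11,("v1","v2","v3","v4"));print("arm",nm,y,*solvez(f,"c"))
E
python3 e3.py | sed -n '/----/,$p'
```

```text
---- lower threshold, all rows
A median x',z,width [-13.4  104.95   3.65   5.09] mean [-13.36 104.79   3.6    5.21] sd [0.13 0.58 0.26 0.34]
B median x',z,width [  2.46 104.64   3.68   5.92] mean [  2.29 104.41   4.04   5.88] sd [0.61 1.06 1.3  0.24]
arm A 45 [-11.79 105.63] [ 0.1  -0.06  0.01 -0.05]
arm B 45 [  4.24 105.9 ] [ 0.18  0.07 -0.12 -0.12]
arm A 50 [-11.97 105.48] [ 0.13 -0.13  0.05 -0.05]
arm B 50 [  4.11 105.63] [ 0.14  0.   -0.06 -0.09]
arm A 55 [-12.02 105.53] [ 0.13 -0.06 -0.   -0.06]
arm B 55 [  3.91 105.42] [ 0.17 -0.16  0.06 -0.07]
arm A 60 [-12.08 105.41] [ 0.13 -0.01 -0.04 -0.08]
arm B 60 [  3.84 105.49] [ 0.15 -0.1   0.02 -0.07]
arm A 65 [-12.23 105.34] [ 0.13 -0.08  0.01 -0.06]
arm B 65 [  3.69 105.64] [ 0.15 -0.02 -0.04 -0.08]
arm A 70 [-12.45 105.41] [ 0.05 -0.02  0.   -0.02]
arm B 70 [  3.53 105.43] [ 0.08 -0.11  0.05 -0.02]
```

Request:
{"fn": "apply_moves", "kwargs": {"moves": [{"tx": 0.0, "ty": -0.6, "tz": 0.0, "wx": 0.0, "wy": 0.0, "wz": 0.0, "claw": -1.0}, {"tx": 0.0, "ty": -0.6, "tz": 0.0, "wx": 0.0, "wy": 0.0, "wz": 0.0, "claw": -1.0}, {"tx": 0.0, "ty": 0.0, "tz": 0.0, "wx": 0.0, "wy": 0.0, "wz": 0.0, "claw": -1.0}, {"tx": 0.0, "ty": 0.0, "tz": 0.0, "wx": 0.0, "wy": 0.0, "wz": 0.0, "claw": -1.0}]}}

```text
clock: 33.67
eef_pos: [0.6104, 0.2061, 0.2005]
orientation: [[-0.312, 0.95, 0.001], [0.95, 0.312, 0.0], [0.0, 0.001, -1.0]]
contact_force: [-0.0, 0.6, -0.3]
width: 0.0875
grasp_force: 0.0
```

```bash
python3 v.py v5 | grep -v '\.\.\.\.'
```

```text
o [123, 133, 23, 124, 1095] [133.2 199.1]
o [103, 188, 19, 70, 614] [111.6 222.8]
r [86, 98, 43, 38, 1161] [108.4 113.8]
33.675 [0.61038308 0.20605186 0.20045068]
```

Request:
{"fn": "apply_moves", "kwargs": {"moves": [{"tx": 0.0, "ty": -0.6, "tz": 0.0, "wx": 0.0, "wy": 0.0, "wz": 0.0, "claw": -1.0}, {"tx": 0.0, "ty": -0.6, "tz": 0.0, "wx": 0.0, "wy": 0.0, "wz": 0.0, "claw": -1.0}, {"tx": 0.0, "ty": 0.0, "tz": 0.0, "wx": 0.0, "wy": 0.0, "wz": 0.0, "claw": -1.0}, {"tx": 0.0, "ty": 0.0, "tz": 0.0, "wx": 0.0, "wy": 0.0, "wz": 0.0, "claw": -1.0}]}}

```text
clock: 34.22
eef_pos: [0.5877, 0.1986, 0.2002]
orientation: [[-0.312, 0.95, 0.001], [0.95, 0.312, 0.0], [0.0, 0.001, -1.0]]
contact_force: [0.3, 0.5, 0.1]
width: 0.0879
grasp_force: 0.0
```

```bash
python3 v.py v6 | grep -v '\.\.\.\.'
```

```text
o [161, 132, 20, 125, 1071] [170.2 198.3]
o [140, 188, 17, 70, 619] [148.  223.7]
r [124, 97, 43, 39, 1137] [146.7 112.5]
34.225 [0.58766603 0.19860329 0.20017879]
```

Request:
{"fn": "apply_moves", "kwargs": {"moves": [{"tx": 0.0, "ty": -0.9, "tz": 0.0, "wx": 0.0, "wy": 0.0, "wz": 0.0, "claw": -1.0}, {"tx": 0.0, "ty": -0.9, "tz": 0.0, "wx": 0.0, "wy": 0.0, "wz": 0.0, "claw": -1.0}, {"tx": 0.0, "ty": -0.9, "tz": 0.0, "wx": 0.0, "wy": 0.0, "wz": 0.0, "claw": -1.0}, {"tx": 0.0, "ty": -0.9, "tz": 0.0, "wx": 0.0, "wy": 0.0, "wz": 0.0, "claw": -1.0}, {"tx": 0.0, "ty": 0.0, "tz": 0.0, "wx": 0.0, "wy": 0.0, "wz": 0.0, "claw": -1.0}, {"tx": 0.0, "ty": 0.0, "tz": 0.0, "wx": 0.0, "wy": 0.0, "wz": 0.0, "claw": -1.0}]}}

```text
clock: 35.02
eef_pos: [0.5203, 0.1763, 0.2002]
orientation: [[-0.312, 0.95, 0.001], [0.95, 0.312, 0.0], [-0.0, 0.001, -1.0]]
contact_force: [-0.1, 0.2, 0.4]
width: 0.0877
grasp_force: 0.0
```

```bash
python3 v.py v7 | grep -v '\.\.\.\.'
cat > e4.py <<'E'
from h import *
import pickle
N=("v1","v4","v5","v6","v7")
V={n:(pickle.load(open(n+".pkl","rb")),cv2.imread(f"pics/{n}.png")[...,::-1].astype(float)) for n in N}
O=np.array([.509,.1225,0]);yp=np.array([-.312,.95,0]);xp=np.array([.95,.312,0])
at=lambda n,x,y,z=.1045: proj(V[n][0],O+xp*x/1e3+yp*y/1e3+[0,0,z])
def prof(n,x,y,lo,hi): # R-G profile along x', sampled in the image row through (x',y')
    c=at(n,x,y);xs=np.arange(lo,hi)+int(round(c[0]));r=int(np.floor(c[1]));w=c[1]-r
    a=V[n][1];d=(a[...,0]-a[...,1]);return xs,(1-w)*d[r,xs]+w*d[r+1,xs],c[1]
def cross(xs,p,t,side):
    i=np.nonzero(p>t)[0];j=i[0] if side=="L" else i[-1];k=j-1 if side=="L" else j+1
    return xs[j]+(xs[k]-xs[j])*(p[j]-t)/(p[j]-p[k])
def fit(obs):
    A=[];b=[]
    for n,u,row in obs:
        o,d=ray(V[n][0],(u,row));s=(d@xp)/d[2];A.append([1,-s]);b.append((o-O)@xp-s*o[2])
    A=np.array(A);b=np.array(b);q=np.linalg.lstsq(A,b,rcond=None)[0];return q*1e3,(A@q-b)*1e3
for nm,x,ys,lo,hi,tl,tr in(("pointer",2.5,np.arange(105,115.1,.5),-6,8,57,27),("collarR",4.4,np.arange(119.,122.6,.5),-5,9,None,33)):
    for side,t in(("L",tl),("R",tr)):
        if t is None: continue
        obs=[]
        for n in N:
            us=[];rs=[]
            for y in ys:
                try: xs,p,r=prof(n,x,y,lo,hi);us.append(cross(xs,p,t,side)-at(n,x,y)[0])
                except Exception: pass
            c=at(n,x,ys.mean());obs.append((n,c[0]+np.median(us),c[1]))
        q,res=fit(obs);print(nm,side,"x' z",q.round(2),"res",res.round(2))
for n in N: print(n,prof(n,2.5,111,-6,8)[1].astype(int).tolist(),prof(n,4.4,121,-5,9)[1].astype(int).tolist())
E
python3 e4.py
```

```text
o [278, 130, 13, 127, 948] [283.7 197.9]
o [254, 197, 12, 59, 475] [259.5 225.5]
r [245, 96, 42, 39, 1239] [267.  111.4]
35.025 [0.52025753 0.17634846 0.20022706]
pointer L x' z [  1.6  106.43] res [ 0.02  0.03 -0.04 -0.01 -0.  ]
pointer R x' z [  3.57 103.56] res [ 0.04 -0.03  0.01  0.03 -0.05]
collarR R x' z [  4.27 103.27] res [ 0.01 -0.09 -0.01  0.15 -0.06]
v1 [-1, 0, -2, -1, 55, 118, 110, 114, 25, -35, -47, -49, -46, -45] [133, 130, 130, 134, 123, 1, -48, -47, -46, -43, -43, -43, -46, -43]
v4 [-2, -2, 22, 92, 115, 99, 63, 51, 30, 0, 0, 5, 2, -2] [123, 93, 141, 141, 73, 67, 3, -48, -44, -42, -43, -44, -46, -47]
v5 [1, 1, 0, -2, 105, 104, 99, 63, 37, 16, 1, 2, 1, -1] [101, 101, 125, 132, 85, 52, 2, -43, -39, -38, -38, -38, -37, -32]
v6 [0, -1, -3, 72, 108, 104, 88, 41, 20, -4, 0, 0, 1, 0] [93, 95, 104, 112, 107, 53, 17, -35, -36, -32, -19, -35, -37, -34]
v7 [0, 1, 1, -13, 24, 94, 115, 105, 50, -56, -46, -44, -46, -44] [126, 109, 114, 129, 124, 51, -49, -40, -39, -41, -40, -38, -39, -39]
```

Every estimate (side overlap, multi-view edges) puts the pointer about 0.2–0.8 mm above the index, so it has not been reached. A third ring is needed, and I'll fetch the one at (0.595, −0.080).

Request:
{"fn": "apply_moves", "kwargs": {"moves": [{"tx": -0.9, "ty": 0.0, "tz": 0.0, "wx": 0.0, "wy": 0.0, "wz": 0.0, "claw": -1.0}, {"tx": -1.0, "ty": 0.0, "tz": 0.0, "wx": 0.0, "wy": 0.0, "wz": 0.0, "claw": -1.0}, {"tx": -1.0, "ty": 0.0, "tz": 0.0, "wx": 0.0, "wy": 0.0, "wz": 0.0, "claw": -1.0}, {"tx": -1.0, "ty": 0.0, "tz": 0.0, "wx": 0.0, "wy": 0.0, "wz": 0.0, "claw": -1.0}, {"tx": -1.0, "ty": 0.0, "tz": 0.0, "wx": 0.0, "wy": 0.0, "wz": 0.0, "claw": -1.0}, {"tx": -1.0, "ty": 0.0, "tz": 0.0, "wx": 0.0, "wy": 0.0, "wz": 0.0, "claw": -1.0}, {"tx": -1.0, "ty": 0.0, "tz": 0.0, "wx": 0.0, "wy": 0.0, "wz": 0.0, "claw": -1.0}, {"tx": -1.0, "ty": 0.0, "tz": 0.0, "wx": 0.0, "wy": 0.0, "wz": 0.0, "claw": -1.0}]}}

```text
clock: 36.08
eef_pos: [0.569, 0.0247, 0.2]
orientation: [[-0.312, 0.95, 0.0], [0.95, 0.312, 0.0], [0.0, 0.0, -1.0]]
contact_force: [0.0, -0.2, -0.3]
width: 0.0877
grasp_force: 0.0
```

Request:
{"fn": "apply_moves", "kwargs": {"moves": [{"tx": -1.0, "ty": -0.1, "tz": 0.6, "wx": 0.0, "wy": 0.0, "wz": 0.0, "claw": -1.0}, {"tx": -1.0, "ty": -0.1, "tz": 0.7, "wx": 0.0, "wy": 0.0, "wz": 0.0, "claw": -1.0}, {"tx": -1.0, "ty": -0.1, "tz": 0.7, "wx": 0.0, "wy": 0.0, "wz": 0.0, "claw": -1.0}, {"tx": -1.0, "ty": -0.1, "tz": 0.7, "wx": 0.0, "wy": 0.0, "wz": 0.0, "claw": -1.0}, {"tx": -1.0, "ty": 0.0, "tz": 0.7, "wx": 0.0, "wy": 0.0, "wz": 0.0, "claw": -1.0}, {"tx": -0.4, "ty": 0.0, "tz": 0.6, "wx": 0.0, "wy": 0.0, "wz": 0.0, "claw": -1.0}, {"tx": 0.0, "ty": 0.0, "tz": 0.0, "wx": 0.0, "wy": 0.0, "wz": 0.0, "claw": -1.0}, {"tx": 0.0, "ty": 0.0, "tz": 0.0, "wx": 0.0, "wy": 0.0, "wz": 0.0, "claw": -1.0}]}}

```text
clock: 37.08
eef_pos: [0.5947, -0.0786, 0.1201]
orientation: [[-0.313, 0.95, 0.0], [0.95, 0.313, 0.0], [0.0, 0.0, -1.0]]
contact_force: [0.3, 1.3, 0.0]
width: 0.0875
grasp_force: 0.0
```

```bash
python3 w.py w3 .013
```

```text
37.075 [ 0.5947 -0.0786  0.1201] tip px [322.88425476 281.64781776]
[ 492.   468.9 6051.5] [ 0.7842 -0.2176  0.013 ] tool mm [-191.4  136.5  107.1]
[ 241.   432.5 1599.5] [ 0.5832 -0.2445  0.013 ] tool mm [-154.   -62.8  107.1]
[ 566.8  394.8 2911. ] [ 0.81   -0.1369  0.013 ] tool mm [-122.8  186.3  107.1]
[  79.3  394.7 2957.5] [ 0.4567 -0.254   0.013 ] tool mm [-123.5 -186.   107.1]
[ 322.3  237.4 5770.5] [ 0.594 -0.078  0.013] tool mm [  0.7  -0.4 107.1]
```

Request:
{"fn": "apply_moves", "kwargs": {"moves": [{"tx": 0.02, "ty": 0.0, "tz": 0.8, "wx": 0.0, "wy": 0.0, "wz": 0.0, "claw": -1.0}, {"tx": 0.0, "ty": 0.0, "tz": 1.0, "wx": 0.0, "wy": 0.0, "wz": 0.0, "claw": -1.0}, {"tx": 0.0, "ty": 0.0, "tz": 1.0, "wx": 0.0, "wy": 0.0, "wz": 0.0, "claw": -1.0}, {"tx": 0.0, "ty": 0.0, "tz": 1.0, "wx": 0.0, "wy": 0.0, "wz": 0.0, "claw": -1.0}, {"tx": 0.0, "ty": 0.0, "tz": 1.0, "wx": 0.0, "wy": 0.0, "wz": 0.0, "claw": -1.0}, {"tx": 0.0, "ty": 0.0, "tz": 0.8, "wx": 0.0, "wy": 0.0, "wz": 0.0, "claw": -1.0}, {"tx": 0.0, "ty": 0.0, "tz": 0.4, "wx": 0.0, "wy": 0.0, "wz": 0.0, "claw": -1.0}, {"tx": 0.0, "ty": 0.0, "tz": 0.17, "wx": 0.0, "wy": 0.0, "wz": 0.0, "claw": -1.0}]}}

```text
clock: 38.12
eef_pos: [0.5945, -0.0786, -0.0039]
orientation: [[-0.313, 0.95, -0.0], [0.95, 0.313, 0.0], [0.0, -0.0, -1.0]]
contact_force: [-0.3, 0.1, -0.6]
width: 0.0877
grasp_force: 0.0
```

Request:
{"fn": "apply_moves", "kwargs": {"moves": [{"tx": 0.0, "ty": 0.0, "tz": 0.0, "wx": 0.0, "wy": 0.0, "wz": 0.0, "claw": -1.0}, {"tx": 0.0, "ty": 0.0, "tz": 0.0, "wx": 0.0, "wy": 0.0, "wz": 0.0, "claw": 1.0}, {"tx": 0.0, "ty": 0.0, "tz": 0.0, "wx": 0.0, "wy": 0.0, "wz": 0.0, "claw": 1.0}, {"tx": 0.0, "ty": 0.0, "tz": 0.0, "wx": 0.0, "wy": 0.0, "wz": 0.0, "claw": 1.0}, {"tx": 0.0, "ty": 0.0, "tz": 0.0, "wx": 0.0, "wy": 0.0, "wz": 0.0, "claw": 1.0}, {"tx": 0.0, "ty": 0.0, "tz": 0.0, "wx": 0.0, "wy": 0.0, "wz": 0.0, "claw": 1.0}]}}

```text
clock: 38.88
eef_pos: [0.5946, -0.0788, -0.0032]
orientation: [[-0.313, 0.95, 0.0], [0.95, 0.313, -0.0], [-0.0, 0.0, -1.0]]
contact_force: [0.4, -0.1, 3.1]
width: 0.056
grasp_force: 30.0
```

Request:
{"fn": "apply_moves", "kwargs": {"moves": [{"tx": 0.0, "ty": 0.0, "tz": -0.5, "wx": 0.0, "wy": 0.0, "wz": 0.0, "claw": 1.0}, {"tx": 0.0, "ty": 0.0, "tz": -1.0, "wx": 0.0, "wy": 0.0, "wz": 0.0, "claw": 1.0}, {"tx": 0.0, "ty": 0.0, "tz": -1.0, "wx": 0.0, "wy": 0.0, "wz": 0.0, "claw": 1.0}, {"tx": 0.0, "ty": 0.0, "tz": -1.0, "wx": 0.0, "wy": 0.0, "wz": 0.0, "claw": 1.0}, {"tx": 0.4, "ty": 0.0, "tz": -1.0, "wx": 0.0, "wy": 0.0, "wz": 0.0, "claw": 1.0}, {"tx": 0.9, "ty": -0.1, "tz": -1.0, "wx": 0.0, "wy": 0.0, "wz": 0.0, "claw": 1.0}, {"tx": 0.9, "ty": -0.1, "tz": -1.0, "wx": 0.0, "wy": 0.0, "wz": 0.0, "claw": 1.0}, {"tx": 0.9, "ty": -0.1, "tz": -1.0, "wx": 0.0, "wy": 0.0, "wz": 0.0, "claw": 1.0}]}}

```text
clock: 39.88
eef_pos: [0.5684, -0.02, 0.1478]
orientation: [[-0.313, 0.95, -0.0], [0.95, 0.313, 0.0], [0.0, -0.0, -1.0]]
contact_force: [-0.2, -0.4, -3.3]
width: 0.0559
grasp_force: 30.0
```

Request:
{"fn": "apply_moves", "kwargs": {"moves": [{"tx": 0.9, "ty": -0.1, "tz": -1.0, "wx": 0.0, "wy": 0.0, "wz": 0.0, "claw": 1.0}, {"tx": 0.9, "ty": -0.1, "tz": -1.0, "wx": 0.0, "wy": 0.0, "wz": 0.0, "claw": 1.0}, {"tx": 0.9, "ty": -0.1, "tz": -0.3, "wx": 0.0, "wy": 0.0, "wz": 0.0, "claw": 1.0}, {"tx": 0.9, "ty": -0.1, "tz": 0.0, "wx": 0.0, "wy": 0.0, "wz": 0.0, "claw": 1.0}, {"tx": 0.9, "ty": -0.1, "tz": 0.0, "wx": 0.0, "wy": 0.0, "wz": 0.0, "claw": 1.0}, {"tx": 0.9, "ty": 0.0, "tz": 0.0, "wx": 0.0, "wy": 0.0, "wz": 0.0, "claw": 1.0}, {"tx": 0.9, "ty": 0.0, "tz": 0.0, "wx": 0.0, "wy": 0.0, "wz": 0.0, "claw": 1.0}, {"tx": 0.0, "ty": 0.0, "tz": 0.0, "wx": 0.0, "wy": 0.0, "wz": 0.0, "claw": 1.0}]}}

```text
clock: 40.88
eef_pos: [0.52, 0.0961, 0.1923]
orientation: [[-0.314, 0.949, -0.001], [0.949, 0.314, 0.0], [0.0, -0.001, -1.0]]
contact_force: [0.7, -0.2, -2.7]
width: 0.0559
grasp_force: 30.0
```

```bash
python3 hole.py
```

```text
40.875 [0.52   0.0961 0.1923] target tool mm [29.9 -2.2  0. ] 0.0558934402464534
now [(295, 351), (294, 353), (294, 352), (294, 352), (296, 350), (291, 355), (291, 355), (291, 355)]
```

Request:
{"fn": "apply_moves", "kwargs": {"moves": [{"tx": 0.8, "ty": -0.06, "tz": 0.0, "wx": 0.0, "wy": 0.0, "wz": 0.0, "claw": 1.0}, {"tx": 0.71, "ty": -0.05, "tz": 0.2, "wx": 0.0, "wy": 0.0, "wz": 0.0, "claw": 1.0}, {"tx": 0.0, "ty": 0.0, "tz": 0.6, "wx": 0.0, "wy": 0.0, "wz": 0.0, "claw": 1.0}, {"tx": 0.0, "ty": 0.0, "tz": 0.3, "wx": 0.0, "wy": 0.0, "wz": 0.0, "claw": 1.0}, {"tx": 0.0, "ty": 0.0, "tz": 0.1, "wx": 0.0, "wy": 0.0, "wz": 0.0, "claw": 1.0}, {"tx": 0.0, "ty": 0.0, "tz": 0.05, "wx": 0.0, "wy": 0.0, "wz": 0.0, "claw": 1.0}]}}

```text
clock: 41.68
eef_pos: [0.5092, 0.1226, 0.1674]
orientation: [[-0.312, 0.95, -0.0], [0.95, 0.312, 0.0], [0.0, -0.0, -1.0]]
contact_force: [-0.5, 0.3, -2.2]
width: 0.0556
grasp_force: 30.0
```

Request:
{"fn": "apply_moves", "kwargs": {"moves": [{"tx": 0.0, "ty": 0.0, "tz": 0.05, "wx": 0.0, "wy": 0.0, "wz": 0.0, "claw": 1.0}, {"tx": 0.0, "ty": 0.0, "tz": 0.05, "wx": 0.0, "wy": 0.0, "wz": 0.0, "claw": 1.0}]}}

```text
clock: 41.92
eef_pos: [0.5093, 0.1228, 0.1657]
orientation: [[-0.312, 0.95, 0.0], [0.95, 0.312, 0.0], [-0.0, 0.0, -1.0]]
contact_force: [0.2, 0.4, -2.6]
width: 0.0564
grasp_force: 30.0
```

Request:
{"fn": "apply_moves", "kwargs": {"moves": [{"tx": 0.0, "ty": 0.0, "tz": 0.05, "wx": 0.0, "wy": 0.0, "wz": 0.0, "claw": 1.0}, {"tx": 0.0, "ty": 0.0, "tz": 0.0, "wx": 0.0, "wy": 0.0, "wz": 0.0, "claw": 1.0}]}}

```text
clock: 42.18
eef_pos: [0.509, 0.1229, 0.1646]
orientation: [[-0.312, 0.95, -0.0], [0.95, 0.312, 0.0], [0.0, -0.0, -1.0]]
contact_force: [0.6, -0.3, -1.5]
width: 0.0558
grasp_force: 30.0
```

```bash
python3 f.py
```

```text
42.175 [0.509  0.1229 0.1646] F [ 0.6  -0.33 -1.52] M [-0.026 -0.083 -0.029] tool F [-0.5   0.47  1.52] tool M [-0.071 -0.051  0.029] 0.05583320356984893
```

Request:
{"fn": "apply_moves", "kwargs": {"moves": [{"tx": 0.0, "ty": 0.0, "tz": -0.25, "wx": 0.0, "wy": 0.0, "wz": 0.0, "claw": 1.0}, {"tx": 0.07, "ty": 0.0, "tz": 0.0, "wx": 0.0, "wy": 0.0, "wz": 0.0, "claw": 1.0}, {"tx": 0.0, "ty": 0.0, "tz": 0.15, "wx": 0.0, "wy": 0.0, "wz": 0.0, "claw": 1.0}, {"tx": 0.0, "ty": 0.0, "tz": 0.05, "wx": 0.0, "wy": 0.0, "wz": 0.0, "claw": 1.0}, {"tx": 0.0, "ty": 0.0, "tz": 0.05, "wx": 0.0, "wy": 0.0, "wz": 0.0, "claw": 1.0}]}}

```text
clock: 42.8
eef_pos: [0.5085, 0.1242, 0.1643]
orientation: [[-0.312, 0.95, -0.0], [0.95, 0.312, 0.0], [0.0, -0.0, -1.0]]
contact_force: [0.0, 0.2, -3.0]
width: 0.0559
grasp_force: 30.0
```

Request:
{"fn": "apply_moves", "kwargs": {"moves": [{"tx": 0.0, "ty": 0.0, "tz": 0.05, "wx": 0.0, "wy": 0.0, "wz": 0.0, "claw": 1.0}, {"tx": 0.0, "ty": 0.0, "tz": 0.05, "wx": 0.0, "wy": 0.0, "wz": 0.0, "claw": 1.0}]}}

```text
clock: 43.05
eef_pos: [0.5086, 0.1242, 0.1625]
orientation: [[-0.312, 0.95, -0.0], [0.95, 0.312, 0.0], [0.0, -0.0, -1.0]]
contact_force: [-0.2, -0.2, -2.0]
width: 0.0564
grasp_force: 30.0
```

Request:
{"fn": "apply_moves", "kwargs": {"moves": [{"tx": 0.0, "ty": 0.0, "tz": 0.05, "wx": 0.0, "wy": 0.0, "wz": 0.0, "claw": 1.0}, {"tx": 0.0, "ty": 0.0, "tz": 0.0, "wx": 0.0, "wy": 0.0, "wz": 0.0, "claw": 1.0}]}}

```text
clock: 43.3
eef_pos: [0.5086, 0.1242, 0.1615]
orientation: [[-0.312, 0.95, -0.0], [0.95, 0.312, 0.0], [0.0, -0.0, -1.0]]
contact_force: [-0.3, 0.6, -2.3]
width: 0.056
grasp_force: 30.0
```

```bash
python3 f.py
```

```text
43.3 [0.5086 0.1242 0.1615] F [-0.27  0.64 -2.31] M [-0.084 -0.052 -0.025] tool F [ 0.69 -0.05  2.31] tool M [-0.023 -0.096  0.025] 0.05596093809078891
```

Request:
{"fn": "apply_moves", "kwargs": {"moves": [{"tx": 0.0, "ty": 0.0, "tz": 0.1, "wx": 0.0, "wy": 0.0, "wz": 0.0, "claw": 1.0}, {"tx": 0.0, "ty": 0.0, "tz": 0.15, "wx": 0.0, "wy": 0.0, "wz": 0.0, "claw": 1.0}, {"tx": 0.0, "ty": 0.0, "tz": 0.15, "wx": 0.0, "wy": 0.0, "wz": 0.0, "claw": 1.0}, {"tx": 0.0, "ty": 0.0, "tz": 0.15, "wx": 0.0, "wy": 0.0, "wz": 0.0, "claw": 1.0}, {"tx": 0.0, "ty": 0.0, "tz": 0.15, "wx": 0.0, "wy": 0.0, "wz": 0.0, "claw": 1.0}, {"tx": 0.0, "ty": 0.0, "tz": 0.1, "wx": 0.0, "wy": 0.0, "wz": 0.0, "claw": 1.0}, {"tx": 0.0, "ty": 0.0, "tz": 0.1, "wx": 0.0, "wy": 0.0, "wz": 0.0, "claw": 1.0}, {"tx": 0.0, "ty": 0.0, "tz": 0.1, "wx": 0.0, "wy": 0.0, "wz": 0.0, "claw": 1.0}]}}

```text
clock: 44.3
eef_pos: [0.5087, 0.1242, 0.1415]
orientation: [[-0.312, 0.95, 0.0], [0.95, 0.312, 0.0], [0.0, 0.0, -1.0]]
contact_force: [1.0, -0.8, -1.8]
width: 0.0558
grasp_force: 30.0
```

Request:
{"fn": "apply_moves", "kwargs": {"moves": [{"tx": 0.0, "ty": 0.0, "tz": 0.1, "wx": 0.0, "wy": 0.0, "wz": 0.0, "claw": 1.0}, {"tx": 0.0, "ty": 0.0, "tz": 0.1, "wx": 0.0, "wy": 0.0, "wz": 0.0, "claw": 1.0}, {"tx": 0.0, "ty": 0.0, "tz": 0.1, "wx": 0.0, "wy": 0.0, "wz": 0.0, "claw": 1.0}, {"tx": 0.0, "ty": 0.0, "tz": 0.1, "wx": 0.0, "wy": 0.0, "wz": 0.0, "claw": 1.0}, {"tx": 0.0, "ty": 0.0, "tz": 0.0, "wx": 0.0, "wy": 0.0, "wz": 0.0, "claw": 1.0}]}}

```text
clock: 44.92
eef_pos: [0.5087, 0.1242, 0.1335]
orientation: [[-0.312, 0.95, -0.0], [0.95, 0.312, 0.0], [0.0, -0.0, -1.0]]
contact_force: [0.3, 0.6, -0.3]
width: 0.0558
grasp_force: 30.0
```

```bash
python3 ptr.py | tail -1
```

```text
[-0.22764021  0.12719939 -1.07253036] [0.32016073 0.48059239 0.42292839] [0.50869075 0.12419716 0.13363804] 45.175
```

Request:
{"fn": "apply_moves", "kwargs": {"moves": [{"tx": 0.0, "ty": 0.0, "tz": 0.0, "wx": 0.0, "wy": 0.0, "wz": 0.0, "claw": -1.0}, {"tx": 0.0, "ty": 0.0, "tz": 0.0, "wx": 0.0, "wy": 0.0, "wz": 0.0, "claw": -1.0}, {"tx": 0.0, "ty": 0.0, "tz": 0.0, "wx": 0.0, "wy": 0.0, "wz": 0.0, "claw": -1.0}, {"tx": 0.0, "ty": 0.0, "tz": -0.5, "wx": 0.0, "wy": 0.0, "wz": 0.0, "claw": -1.0}, {"tx": 0.0, "ty": 0.0, "tz": -1.0, "wx": 0.0, "wy": 0.0, "wz": 0.0, "claw": -1.0}, {"tx": 0.0, "ty": 0.0, "tz": -1.0, "wx": 0.0, "wy": 0.0, "wz": 0.0, "claw": -1.0}, {"tx": 0.0, "ty": 0.0, "tz": -0.8, "wx": 0.0, "wy": 0.0, "wz": 0.0, "claw": -1.0}, {"tx": -0.5, "ty": -0.4, "tz": 0.0, "wx": 0.0, "wy": 0.0, "wz": 0.0, "claw": -1.0}]}}

```text
clock: 46.18
eef_pos: [0.5054, 0.1123, 0.2011]
orientation: [[-0.314, 0.95, 0.003], [0.95, 0.314, 0.0], [-0.001, 0.003, -1.0]]
contact_force: [-0.6, 0.0, 0.1]
width: 0.0878
grasp_force: 0.0
```

Request:
{"fn": "apply_moves", "kwargs": {"moves": [{"tx": -0.9, "ty": -0.6, "tz": 0.0, "wx": 0.0, "wy": 0.0, "wz": 0.0, "claw": -1.0}, {"tx": -0.9, "ty": -0.6, "tz": 0.0, "wx": 0.0, "wy": 0.0, "wz": 0.0, "claw": -1.0}, {"tx": -0.9, "ty": -0.6, "tz": 0.0, "wx": 0.0, "wy": 0.0, "wz": 0.0, "claw": -1.0}, {"tx": -0.9, "ty": -0.6, "tz": 0.0, "wx": 0.0, "wy": 0.0, "wz": 0.0, "claw": -1.0}, {"tx": -0.9, "ty": -0.6, "tz": 0.0, "wx": 0.0, "wy": 0.0, "wz": 0.0, "claw": -1.0}, {"tx": -0.9, "ty": -0.6, "tz": 0.0, "wx": 0.0, "wy": 0.0, "wz": 0.0, "claw": -1.0}, {"tx": -0.9, "ty": -0.6, "tz": 0.0, "wx": 0.0, "wy": 0.0, "wz": 0.0, "claw": -1.0}, {"tx": -0.9, "ty": -0.6, "tz": 0.0, "wx": 0.0, "wy": 0.0, "wz": 0.0, "claw": -1.0}]}}

```text
clock: 47.18
eef_pos: [0.4566, -0.0556, 0.1988]
orientation: [[-0.312, 0.95, -0.002], [0.95, 0.312, 0.0], [0.001, -0.001, -1.0]]
contact_force: [0.8, 1.1, -0.2]
width: 0.0878
grasp_force: 0.0
```

Run:
```python
from h import *
b=bot.read_camera("scene");S=bot.camera_model("scene");s=bot.sense();print(s['clock'],s['eef_pos'],s['width'])
for q in blobs(brass(b),100): print(np.round(q,1),plane(S,q[:2],.009).round(3))
h=cv2.cvtColor(b,cv2.COLOR_RGB2HSV)
for y in range(194,226): print(y,"".join('r' if (h[y,x,0]<5 or h[y,x,0]>172) and h[y,x,1]>110 else 'o' if 5<=h[y,x,0]<14 and h[y,x,1]>110 else 'b' if 14<=h[y,x,0]<30 and h[y,x,1]>90 else '.' for x in range(318,385)))
```

```text
47.225 [ 0.45609677 -0.05751362  0.19882161] 0.0878208982103522
[242.  356.6 646. ] [ 0.578 -0.229  0.009]
[499.4 285.9 110.5] [0.804 0.343 0.009]
[552.  291.6 417. ] [0.892 0.423 0.009]
[349.8 223.3 704.5] [0.42  0.225 0.009]
194 ...................................................................
195 ...................................................................
196 ...................................................................
197 ...................................................................
198 ....................................................rr.............
199 ....................................................rrrrr..........
200 ....................................................rrrrr..........
201 ....................................................rrrrr..........
202 ....................................................rrrrr..........
203 ...................................................rrrrr...........
204 ...................................................rrrr............
205 ....................................................r..............
206 .....
[... 730 characters left out ...]
.....bbbbbb..........bbbbbbbbbbbo...................
217 ....................bbbbbbb........bbbbbbbbbbbo....................
218 ...................bbbbbbbbb.......bbbbbbbbbbo.....................
219 ....................bbbbbbbbbbbbbbbbbbbbbbbbo......................
220 ....................bbbbbbbbbbbbbbbbbbbbbbbbb......................
221 ....................bbbbbbbbbbbbbbbbbbbbbbbb.......................
222 ...................bbbbbbbbbbbbbbbbbbbbbbbb........................
223 ...................bbbbbbbbbbbbbbbbbbbbbbbb........................
224 ...................bbbbbbbbbbbbbbbbbbbbbbb.........................
225 ...................bbbbbbbbbbbbbbbbbbbbbbb.........................
```

The pointer end, at scene row 209, is now clearly below the index. All three rings are stacked over the post, the fourth is untouched on the mat, and the arm is clear. Handing in.

```bash
python3 -c "
from rig import bot
print(bot.close_job())"
```

```text
the job is handed in; nothing more can be done
None
```

I stacked three rings flat over the post and handed the job in at about 47 s; the pointer now sits clearly below the red index. After two rings I measured it only about 0.2–0.8 mm above the index, near the limit of what I could measure, so the third ring is a close call. The fourth ring is still on the bench, and I saw no sign that the index or anything else had moved.

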